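# Lock the board holder's swivel with its jam nut

### The arm

A 6-joint arm with a two-finger parallel gripper is mounted at the origin on the work surface. World frame = base frame: x ahead of the robot, y to its left, z up, the work surface at z = 0. Lengths are in m, angles in rad, forces in N, time in s.
With the tool pointing down it reaches from about 0.35 to 0.775 m from the base axis. Payload 5.5 kg.
Tool frame: the origin (TCP) lies at the very end of the fingers, on their centre line; the grasp point (between the pads) lies env.grasp_offset behind it (env.grasp_offset is the distance from the TCP to the grasp point, in m); x points along the fingers, y is the direction in which the jaws open and shut, and the axes are right-handed (so a half turn about x gives the same grasp; the last joint's range is limited). The gripper opens to 85 mm and grips with 20 to 120 N. Pads are 22 mm wide; open, the fingers measure 114 mm over their backs; the gripper's body (76 mm by 85 mm) begins 54 mm behind the grasp point. The pads swing forward as they close: fully open they stand 13 mm farther back than shut.
Start: joints at [1.166, 0.313, 0.046, 1.304, 0, 1.431], TCP at [0.151, 0.555, 0.208] pointing down, gripper open.
Joint ranges: [-2.76, 2.76], [-0.86, 1.69], [-1.03, 1.26], [-2.2, 2.34], [-1.47, 1.5], [-3.14, 3.14]. Speed limits (rad/s): [2.57, 2.57, 3.14, 3.14, 3.14, 3.14].

### API

Orientations are given as a unit quaternion [w, x, y, z].
In Python, from workcell import get_state, viewer, job, env gives the robot as it stands.
- The arm moves only by the tool send_rows, never from a script. Its argument "plan" is a list of rows, each a list of 6 numbers: the shift along the tool's x, y, z in mm, then the turn, a rotation vector about the tool's x, y, z in degrees. A call has exactly 10 rows; each row is the pose to reach, as a shift and turn from the pose commanded when the call began, along the tool's axes at that moment; what a row does not reach only later rows make up. A row lasts 1/8 s, in which the tool goes at most 62.5 mm and 10.7 degrees, less where a joint would pass 70% of its speed; a pose out of reach is approached as far as the arm can. A call with a gripper value outside its range is refused whole. "claw" is the finger opening in mm, from 0 to 85.4, set as the call begins (left out, the last holds). The fingers move at their own pace and stop on an object; "newtons" is the grip in N (left out, the last holds). Time passes only in rows, so rows that repeat a pose let the fingers close, or fill a call up. It gives the time, the measured TCP pose, the force and the opening at its end, in the units of the state.
- get_state(): the state, without advancing time (a new reading comes with each control period).
- viewer.read_camera(name): name is "scene" or "top" or "wrist"; returns a dict with "frame" (400x640x3 uint8, blue, green, red), "mtx" (3x3 intrinsics, pixels), "rvec" (rotation vector, rad) and "tvec" (3), from world to camera coordinates, as OpenCV has them. Camera axes: x right, y down, z forward; pixel columns grow to the right and rows downward; lengths in m; the calibration is good to about 2 mm. A picture is of the moment at which its call begins. There is no depth.
- job.hand_in(): hands the job in, once; it reports no verdict.
The state is a dict: "clock": time; "joint_pos": joint angles; "qvel": joint speeds; "tau": joint torques, N m; "tcp_pos": TCP position; "orientation": TCP orientation; "wrist_force": force on the tool from outside, world axes, zero at the start; "ft_torque": the same for the moment, N m; "finger_gap": finger opening in m.
Only numpy, scipy, OpenCV 4.12 (cv2) and the standard library are available. Lean on these libraries where they do the work, as an engineer would, in place of code of your own. Each camera call takes 0.05 s, during which the arm holds its last target.

### The job

On the swivel base of the circuit-board holder, slide the open jaw of the loose spanner fully onto the lower nut, with its handle lying flat on the base beside the stop post, and let go, so that the post keeps the spanner from turning. Then tighten the jam nut clockwise until it comes up hard, keeping the lower nut at its setting (it may only take up the play between spanner, nut and post). Finally take the spanner off, lay it flat on the black tool mat with its middle on the mat, and leave the other things on the bench where they are.

Things in the scene. Friction and masses are not known exactly. Their poses are not given: they have to be found in the camera images.
- stud_foot (a point): Foot of the upright threaded stud (20 mm diameter, 40 mm tall above this point) on the top face of the green-painted base plate. The plate is fixed to the bench, 120 x 270 x 15 mm, top face 15 mm above the bench. Its x and y axes lie along the plate's short and long sides: the plate runs from -60 to +60 mm in x and from -60 to +210 mm in y of this point; z is up. The nuts are threaded on this stud, one on top of the other.
- post_foot (a point): Foot of the stop post (steel pin, 14 mm diameter, 22 mm tall) on the top face of the plate, at x +21 mm, y +180 mm from the stud, in the plate's axes. With the spanner on the lower nut and its handle along the plate's +y, on the -x side of the post, the post stops the handle when the nut is turned clockwise seen from above.
- lower_mid (a point): Centre of the lower hexagon nut (steel, 30 mm across flats, 34.6 mm across corners, 18 mm thick), half-way up, 9 mm above the plate's top. Its x axis is normal to two of its flats, its y axis points to a corner. At the start its y axis lies within 6 degrees of the plate's +y, turned away from the post. It sits straight on the plate and turns freely (about 0.06 N m), so unless it is held it turns along with the jam nut.
- lower_flat (a point): Middle of the lower nut's flat on its own +x side, 15 mm from the stud's axis, 9 mm above the plate; shows how far the lower nut has turned (at most about 30 degrees is allowed). Axes as for the lower nut's centre.
- lower_nut (a joint): Angle of the lower nut on the plate, rad, growing clockwise seen from above; at 0 its axes are parallel to the plate's. Starts between -0.10 and 0.
- jam_mid (a point): Centre of the jam nut (steel hexagon, 30 mm across flats, 34.6 mm across corners, 13 mm thick), half-way up, 25 mm above the plate's top: it lies on top of the lower nut, from 18.5 to 31.5 mm above the plate; the stud stands 8.5 mm out above it. Its x axis is normal to two of its flats; z is up. It does not climb or sink visibly as it turns.
- jam_nut (a joint): Angle of the jam nut relative to the lower nut, rad, growing clockwise seen from above (tightening). Starts between 0 and 0.4; hard stop (fully tight) at 1.1. It needs about 0.3 N m to turn and stays where it is left.
- spanner_mid (a point): Middle of the handle of the loose combination spanner (steel, 0.25 kg, about 275 mm long, 12 mm thick, lying flat), half-way up its thickness: the place to grip it, close to its centre of mass. The handle is straight, 22 mm wide, from 68 mm ahead to 114 mm behind this point. x points along the handle to the open jaw, z is up as it lies; the other end is a closed ring (42 mm over) centred 135 mm behind.
- spanner_jaw (a point): Point in the spanner's open jaw, 98 mm from the middle along its x, where the nut's centre lies when the nut is fully home (flats along the jaw's sides). The jaw is 32 mm wide between parallel sides and opens straight along +x; its flat throat is 18 mm behind this point, and its prongs end 21 mm ahead of it with a slight flare; 54 mm wide over all, up to 60 mm at the flare.
- mat_top (a point): Centre of the top face of the black rubber tool mat, 300 mm along its x by 140 mm along its y, 4 mm thick, fixed on the bench. The spanner starts on it.
- spool: Bystander: spool of wire, 56 mm diameter, 35 mm tall, origin under its centre.
- tray: Bystander: small white open parts tray, 90 x 70 x 30 mm, origin under its centre.
- driver: Bystander: screwdriver lying on the bench.

How it is judged:
On the way, in this order (a step that is already met when the one before it is completed fails the run):
1. the spanner lies flat on the base, released, its jaw point within 8 mm of the lower nut's axis and its handle beside the post, on the side where the post stops it (horizontal distance between spanner_jaw and lower_mid below 0.008 m and z of spanner_mid in the frame of stud_foot below 0.011 m and angle between spanner_mid's own z axis and vertical below 0.1 rad and x of spanner_mid in the frame of post_foot below 0 m and y of spanner_mid in the frame of stud_foot above 0.05 m and contact force between spanner and the fingers below 0.3 N), for 0.2 s.
2. the jam nut is tightened to at least 1.03 rad, with the spanner still on the lower nut (horizontal distance between spanner_jaw and lower_mid below 0.008 m and z of spanner_mid in the frame of stud_foot below 0.011 m and angle between spanner_mid's own z axis and vertical below 0.1 rad and value of joint jam_nut above 1.03 rad), for 0.2 s.
At the end, for the whole second after the job is handed in: Jam nut at 1.03 rad or more (stop at 1.1); lower nut's flat moved under 7.7 mm (about 30 degrees); spanner flat (0.1 rad) and still, its middle over the mat and under 12 mm above its top; spool, tray and screwdriver within 30 mm of their starts (value of joint jam_nut above 1.03 rad and distance of lower_flat from where it was at the start of the episode below 0.0077 m and x of spanner_mid in the frame of mat_top between -0.15 and 0.15 m and y of spanner_mid in the frame of mat_top between -0.07 and 0.07 m and z of spanner_mid in the frame of mat_top below 0.012 m and angle between spanner_mid's own z axis and vertical below 0.1 rad and linear speed of spanner below 0.02 m/s and distance of each of spool, tray, driver from where it was at the start of the episode below 0.03 m); the robot touches nothing.
It fails at once if the lower nut is turned more than about 30 degrees from its setting (not (distance of lower_flat from where it was at the start of the episode below 0.0077 m)).
It fails at once if a bystander (spool, tray, screwdriver) is moved by more than 30 mm (distance of any of spool, tray, driver from where it was at the start of the episode above 0.03 m).
It also fails if it takes over 67 s, if anything falls off the work surface, if the arm or the gripper's body presses on something with over 40 N, if the wrist force passes 120 N, or if a joint passes its speed limit or range.

## Working session

There is one attempt and no reset: what is moved stays moved. The work goes in short steps, Python scripts to look and compute and a tool call to move; the robot and the scene stay as the last step left them, time stands still between calls to the robot, and variables do not carry over. Pictures are saved under pics/ and viewed, and the job is handed in when it is done.

Besides the shell and the picture viewer there is one more tool, called after "Request:" as name([rows], argument=value, ...), one row to a line, values as JSON. send_rows: Moves the arm, as the interface text tells. Its arguments: {"type":"object","properties":{"plan":{"type":"array"},"claw":{"type":"number"},"newtons":{"type":"number"}},"required":["plan"]}

```bash
ls; mkdir -p pics; python3 - <<'E'
from workcell import get_state, viewer, job, env
import cv2
s=get_state(); print(s); print(env.grasp_offset)
for n in ["scene","top","wrist"]:
    c=viewer.read_camera(n); cv2.imwrite(f"pics/{n}0.png",c["frame"]); print(n,c["mtx"],c["rvec"],c["tvec"])
E
```

```text
pics
{'clock': 0.0, 'joint_pos': array([ 1.16637708e+00,  3.13993841e-01,  4.49728470e-02,  1.30358640e+00,
       -1.31327743e-05,  1.43120260e+00]), 'qvel': array([-8.28194232e-04,  4.56002971e-04,  7.04830854e-04,  4.08487821e-05,
       -1.62182010e-04,  2.98649819e-04]), 'tau': array([ 8.97348818e-04, -4.80624676e+01,  2.98534656e+01,  1.94926397e-02,
       -1.01175274e-04,  1.47993713e-06]), 'tcp_pos': array([0.15029237, 0.55444106, 0.20731013]), 'orientation': array([ 0.70074909,  0.09273854,  0.7010842 , -0.09397457]), 'wrist_force': array([-0.05996143,  0.42233383, -1.1490958 ]), 'ft_torque': array([0.03563889, 0.03870419, 0.03148303]), 'finger_gap': 0.08567941326787736}
0.0187
scene [[464.14465017   0.         324.35390797]
 [  0.         464.14465017 205.47407389]
 [  0.           0.           1.        ]] [ 2.10214502  1.22113763 -0.46748919] [-0.34073509 -0.26490112  1.57731635]
top [[443.04187714   0.         317.4898576 ]
 [  0.         443.04187714 201.37439401]
 [  0.           0.           1.        ]] [ 2.1496032  -2.14810931  0.13276904] [0.06385088 0.5215901  1.03144351]
wrist [[281.45319915   0.         318.44829978]
 [  0.         281.45319915 203.06975079]
 [  0.           0.           1.        ]] [-2.30738167 -1.76343157 -0.2505658 ] [-0.57488257 -0.03462647  0.37828307]
```

View pics/scene0.png

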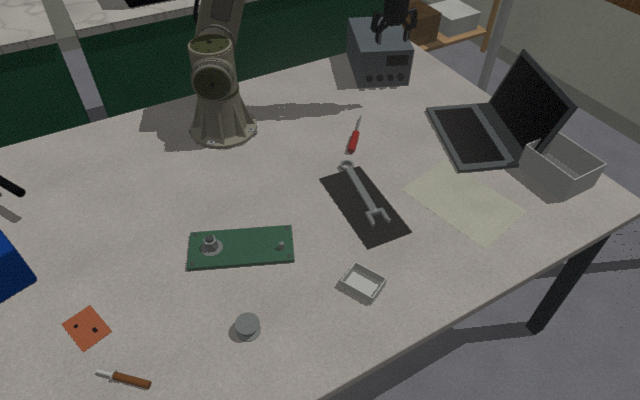

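View pics/top0.png

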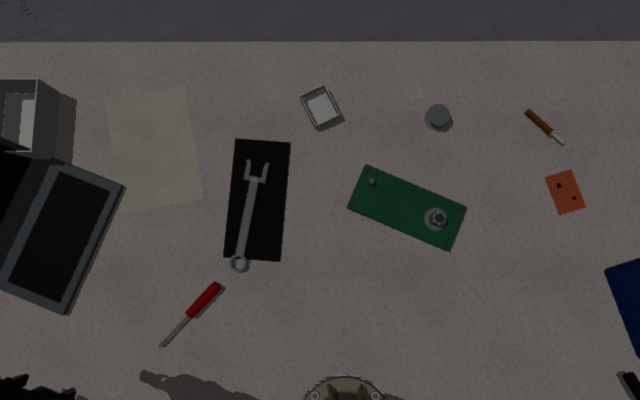

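View pics/wrist0.png

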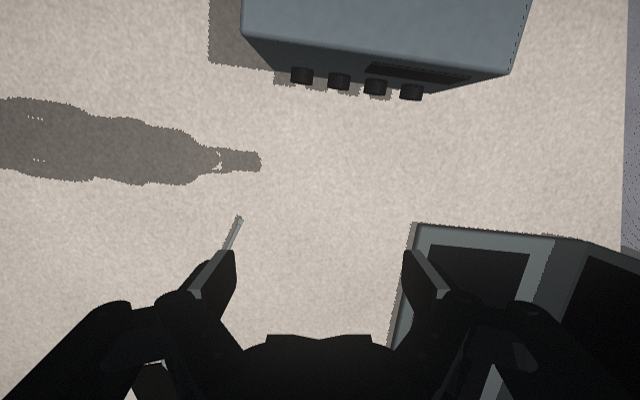

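The top view shows the spanner on the mat with its jaw at about (257,168), the green plate with nuts at (437,218) and post at (372,182), the tray at (322,108), the spool at (438,117) and the red driver at (195,312).

```bash
cat > h.py <<'E'
import numpy as np, cv2
from workcell import get_state, viewer, job, env
from scipy.spatial.transform import Rotation as R
def cam(n):
    c=viewer.read_camera(n); return c
def ray(c,uv,z):
    uv=np.asarray(uv,float).reshape(-1,2)
    n=cv2.undistortPoints(uv.reshape(-1,1,2),c["mtx"],None).reshape(-1,2)
    Rm=cv2.Rodrigues(np.array(c["rvec"],float))[0]; t=np.array(c["tvec"],float).ravel()
    o=-Rm.T@t; d=np.c_[n,np.ones(len(n))]@Rm
    z=np.broadcast_to(z,(len(n),))
    return o+d*((z-o[2])/d[:,2])[:,None]
def proj(c,P):
    return cv2.projectPoints(np.asarray(P,float).reshape(-1,1,3),np.array(c["rvec"],float),np.array(c["tvec"],float),c["mtx"],None)[0].reshape(-1,2)
def tool():
    s=get_state(); q=s["orientation"]; return s["tcp_pos"],R.from_quat([q[1],q[2],q[3],q[0]]).as_matrix(),s
E
python3 - <<'E'
from h import *
c=cam("top"); f=c["frame"]; hsv=cv2.cvtColor(f,cv2.COLOR_BGR2HSV)
def biggest(m):
    cs,_=cv2.findContours(m,cv2.RETR_EXTERNAL,cv2.CHAIN_APPROX_NONE); return max(cs,key=cv2.contourArea)
g=cv2.inRange(hsv,(60,80,20),(95,255,200)); cg=biggest(g)
b=cv2.boxPoints(cv2.minAreaRect(cg)); P=ray(c,b,0.015); print("plate",b,P,[np.linalg.norm(P[i]-P[i-1]) for i in range(4)])
roi=np.zeros_like(g); roi[125:275,210:300]=1
d=((f.max(2)<40)*255).astype(np.uint8)*roi; d=cv2.morphologyEx(d,cv2.MORPH_CLOSE,np.ones((19,19)))
cm=biggest(d); b=cv2.boxPoints(cv2.minAreaRect(cm)); P=ray(c,b,0.004); print("mat",b,P,[np.linalg.norm(P[i]-P[i-1]) for i in range(4)],P.mean(0))
cv2.imwrite("pics/crop1.png",cv2.resize(f[135:280,215:300],None,fx=4,fy=4,interpolation=cv2.INTER_NEAREST)*1)
h=cv2.convertScaleAbs(f[155:260,340:475],alpha=2); cv2.imwrite("pics/crop2.png",cv2.resize(h,None,fx=5.5,fy=5.5,interpolation=cv2.INTER_NEAREST))
E
```

```text
plate [[346.42322 207.35138]
 [365.1363  163.5094 ]
 [467.19012 207.06897]
 [448.47705 250.91095]] [[ 0.50944174 -0.00640245  0.015     ]
 [ 0.61883812 -0.05354368  0.015     ]
 [ 0.51020302 -0.30096274  0.015     ]
 [ 0.40379815 -0.25141202  0.015     ]] [np.float64(0.2668150269113069), np.float64(0.11912121586520485), np.float64(0.2702180140549238), np.float64(0.11737661838599261)]
mat [[221.63934 266.96722]
 [233.44263 137.13116]
 [290.33606 142.30328]
 [278.53278 272.13934]] [[0.36458644 0.29755719 0.004     ]
 [0.68958708 0.27734263 0.004     ]
 [0.67598877 0.13319376 0.004     ]
 [0.35236182 0.15882883 0.004     ]] [np.float64(0.13926593082005587), np.float64(0.3256286943286864), np.float64(0.14478885125031973), np.float64(0.3246406599227164)] [0.52063103 0.2167306  0.004     ]
```

View pics/crop1.png

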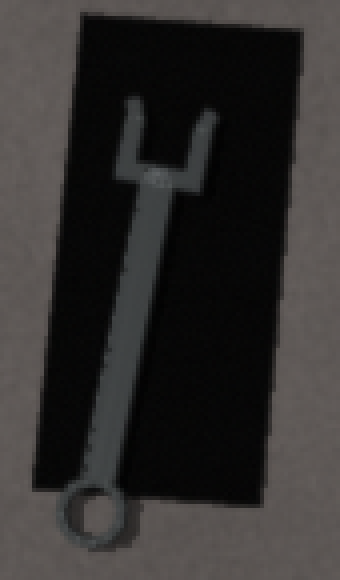

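View pics/crop2.png

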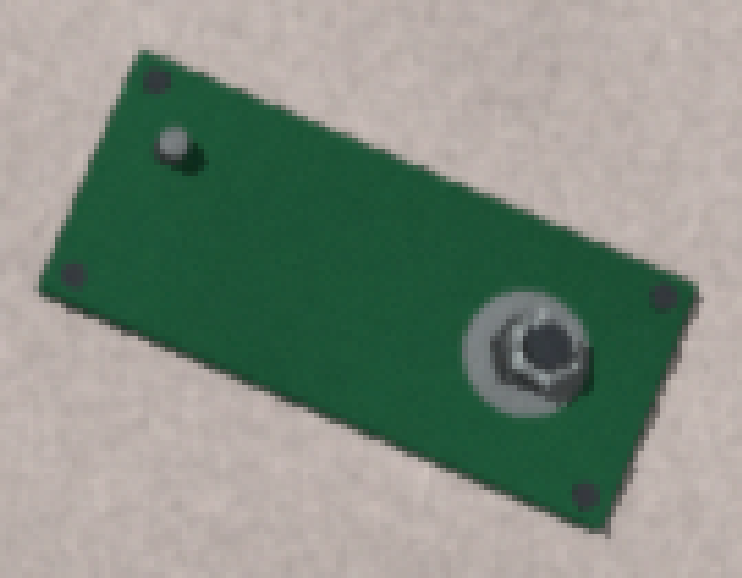

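```bash
python3 - <<'E'
from h import *
c=cam("top"); f=c["frame"]
o=np.array([340,155]); k=5.5
pk=lambda p:(np.array(p,float)+.5)/k+o-.5
print("stud top",ray(c,pk((548,345)),.055),"post top",ray(c,pk((173,143)),.037),"washer",ray(c,pk((525,353)),.0155))
cr=ray(c,[pk(p) for p in [(143,52),(697,288),(605,530),(40,288)]],.015);print(cr,[np.linalg.norm(cr[i]-cr[i-1]) for i in range(4)])
w=(cr[0]+cr[3]-cr[1]-cr[2]);w/=np.linalg.norm(w);print("ydir",w,np.degrees(np.arctan2(w[1],w[0])))
m=np.array([[235.5,138.5],[290.5,142.5],[280.5,261.5],[223.3,257.5]]);P=ray(c,m,.004);print("mat",P,P.mean(0),[np.linalg.norm(P[i]-P[i-1]) for i in range(4)])
# spanner mask
roi=np.zeros(f.shape[:2],np.uint8); roi[140:275,225:275]=1
g=cv2.cvtColor(f,cv2.COLOR_BGR2GRAY).astype(int); b=f.astype(int)
m=((g>38)&(b[...,0]-b[...,2]>2)).astype(np.uint8)*roi*255
cs,_=cv2.findContours(m,cv2.RETR_EXTERNAL,cv2.CHAIN_APPROX_NONE);cc=max(cs,key=cv2.contourArea)
mm=np.zeros_like(m);cv2.drawContours(mm,[cc],-1,255,-1)
cv2.imwrite("pics/m1.png",cv2.resize(mm[135:280,215:300],None,fx=4,fy=4,interpolation=cv2.INTER_NEAREST))
ys,xs=np.where(mm>0)
X=ray(c,np.c_[xs,ys],.016)[:,:2]
# handle line
ctr=X.mean(0)
d=np.array([np.cos(-.2),np.sin(-.2)])
for _ in range(5):
    s=(X-ctr)@d; n=(X-ctr)@np.array([-d[1],d[0]])
    lo,hi=s.min(),s.max()
    sel=(s>lo+.05)&(s<lo+.05+.15)&(abs(n)<.02)
    H=X[sel]; mu=H.mean(0); v=np.linalg.svd(H-mu)[2][0]; v*=np.sign(v[0]); d=v; ctr=mu
s=(X-ctr)@d; n=(X-ctr)@np.array([-d[1],d[0]])
print("yaw",np.degrees(np.arctan2(d[1],d[0])),"len",s.max()-s.min())
print("handle n width",np.percentile(n[(s>-.05)&(s<.05)],[1,50,99]))
end=ctr+d*s.min(); tip=ctr+d*s.max()
print("mid from ring",end+d*.156,"from tip",tip-d*.119)
print(tool()[0],tool()[1])
E
```

```text
stud top [[ 0.48119377 -0.22135758  0.055     ]] post top [[ 0.57188806 -0.06504153  0.037     ]] washer [[ 0.48145689 -0.22160611  0.0155    ]]
[[ 0.61748235 -0.05465136  0.015     ]
 [ 0.51048378 -0.29885318  0.015     ]
 [ 0.40369665 -0.25408522  0.015     ]
 [ 0.51041956 -0.00748643  0.015     ]] [np.float64(0.11699133297461614), np.float64(0.26661437078145883), np.float64(0.11579145332042882), np.float64(0.2687019621855238)]
ydir [0.39924435 0.91684456 0.        ] 66.46905234563545
mat [[0.68601997 0.27203705 0.004     ]
 [0.67547861 0.13277514 0.004     ]
 [0.37795702 0.15436497 0.004     ]
 [0.38744801 0.29417937 0.004     ]] [0.5317259  0.21333913 0.004     ] [np.float64(0.29939188565109787), np.float64(0.13966029932816), np.float64(0.29830389885299596), np.float64(0.14013616335942697)]
yaw -9.877690512405492 len 0.27213404913942607
handle n width [-9.82102652e-03  8.52098771e-06  9.90054756e-03]
mid from ring [0.50984803 0.23375474] from tip [0.50702456 0.23424638]
[0.1504238  0.55473257 0.20776397] [[-3.14475655e-04  2.61741771e-01  9.65137890e-01]
 [-7.93728585e-04  9.65137568e-01 -2.61741943e-01]
 [-9.99999636e-01 -8.48369001e-04 -9.57603433e-05]]
```

View pics/m1.png

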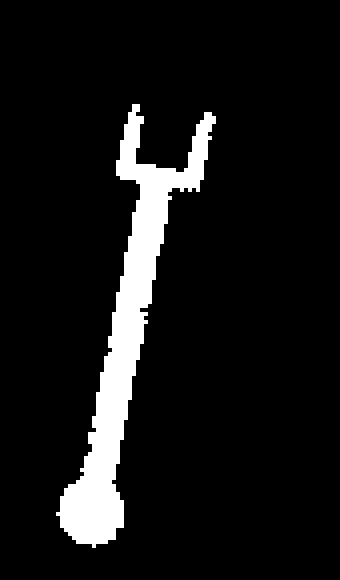

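Request:
send_rows([
  [0,-30,60,0,0,0],
  [0,-58,115,-3,0,0],
  [0,-86,171,-5.3,0,0],
  [0,-114,227,-5.3,0,0],
  [0,-142,283,-5.3,0,0],
  [20,-170,339,-5.3,0,0],
  [50,-195,388,-5.3,0,0],
  [90,-216,430,-5.3,0,0],
  [130,-216,430,-5.3,0,0],
  [130,-216,430,-5.3,0,0],
], claw=60)

```text
clock: 1.5
tcp_pos: [0.5061, 0.2323, 0.0747]
orientation: [0.702, 0.06, 0.707, -0.062]
wrist_force: [-0.7, -0.5, 0.6]
finger_gap: 0.0603
```

```bash
python3 - <<'E'
from h import *
p,T,s=tool(); print(s["clock"],p,T[:,2],s["finger_gap"])
c=cam("wrist"); f=cv2.convertScaleAbs(c["frame"],alpha=1.5)
a=np.radians(-9.9);d=np.array([np.cos(a),np.sin(a),0]);mid=np.array([.5085,.234,.016])
for t in (-.135,0,.068,.098):
    u=proj(c,mid+d*t)[0]; 
    cv2.circle(f,tuple(int(v) for v in u),4,(0,0,255),1)
cv2.imwrite("pics/w1.png",f)
E
```

```text
1.5 [0.50614989 0.23226603 0.07473008] [ 0.98487188 -0.17312927 -0.00732367] 0.06028418647114282
```

View pics/w1.png

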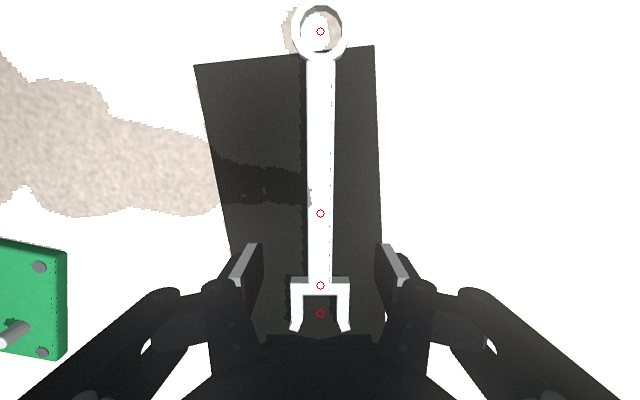

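The wrist picture shows the spanner's ring at (320,30) and its jaw at (320,313), both within a few pixels of the projected estimates, so the pose is confirmed. Next I descend.

Request:
send_rows([
  [30,0,0,0,0,0],
  [50,0,0,0,0,0],
  [66,0,0,0,0,0],
  [68,0,0,0,0,0],
  [68,0,0,0,0,0],
  [68,0,0,0,0,0],
  [68,0,0,0,0,0],
  [68,0,0,0,0,0],
  [68,0,0,0,0,0],
  [68,0,0,0,0,0],
])

```text
clock: 2.8
tcp_pos: [0.509, 0.234, 0.0102]
orientation: [0.704, 0.061, 0.704, -0.061]
wrist_force: [-0.2, -0.5, -0.6]
finger_gap: 0.0601
```

Request:
send_rows([
  [4,0,0,0,0,0],
  [4,0,0,0,0,0],
  [4,0,0,0,0,0],
  [4,0,0,0,0,0],
  [4,0,0,0,0,0],
  [4,0,0,0,0,0],
  [4,0,0,0,0,0],
  [4,0,0,0,0,0],
  [4,0,0,0,0,0],
  [4,0,0,0,0,0],
], claw=15, newtons=70)

```text
clock: 4.05
tcp_pos: [0.509, 0.234, 0.0062]
orientation: [0.704, 0.061, 0.704, -0.061]
wrist_force: [0.7, -0.7, -1.0]
finger_gap: 0.0149
```

```bash
python3 - <<'E'
from h import *
c=cam("wrist"); cv2.imwrite("pics/w2.png",c["frame"])
c=cam("top"); cv2.imwrite("pics/t2.png",cv2.resize(cv2.convertScaleAbs(c["frame"][130:300,190:330],alpha=2.0),None,fx=3.5,fy=3.5))
p,T,s=tool(); print(p,s["finger_gap"],s["wrist_force"])
E
```

```text
[0.50900798 0.2339979  0.00621543] 0.01485672627788376 [ 0.40964951 -0.10686417  0.48679337]
```

View pics/w2.png

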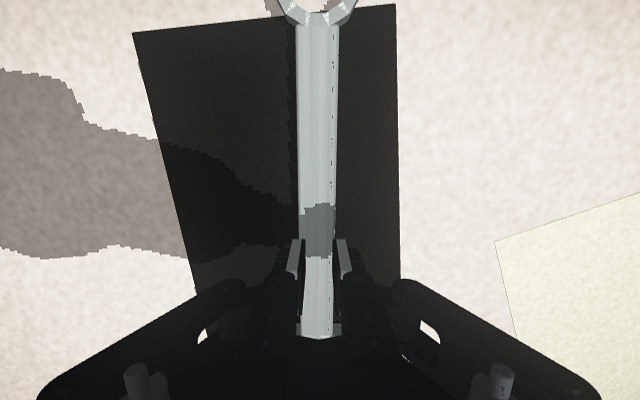

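View pics/t2.png

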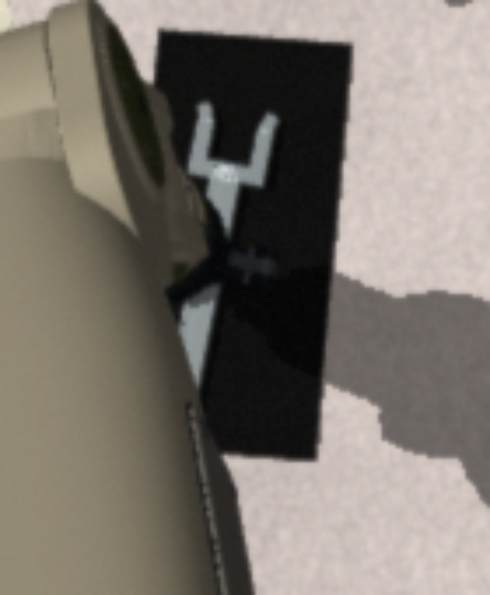

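The wrist view shows the pads at (297,260) and (343,260) on either side of the handle, but the gap reads 15 mm where the handle should stop them at 22. I'll close further and lift slightly to test the hold.

Request:
send_rows([
  [0,0,0,0,0,0],
  [0,0,0,0,0,0],
  [0,0,0,0,0,0],
  [0,0,0,0,0,0],
  [-5,0,0,0,0,0],
  [-10,0,0,0,0,0],
  [-15,0,0,0,0,0],
  [-20,0,0,0,0,0],
  [-20,0,0,0,0,0],
  [-20,0,0,0,0,0],
], claw=0)

```text
clock: 5.4
tcp_pos: [0.5089, 0.234, 0.0262]
orientation: [0.704, 0.061, 0.704, -0.061]
wrist_force: [-0.5, 0.3, -0.4]
finger_gap: 0.0
```

```bash
python3 - <<'E'
from h import *
c=cam("wrist"); cv2.imwrite("pics/w3.png",c["frame"])
c=cam("scene"); cv2.imwrite("pics/s3.png",cv2.resize(cv2.convertScaleAbs(c["frame"][120:260,280:430],alpha=2.0),None,fx=4,fy=4))
p,T,s=tool(); print(p,s["finger_gap"],s["wrist_force"])
E
```

```text
[0.50881365 0.23396196 0.02603466] -3.2478022326583524e-05 [ 0.21645711 -0.38860617  0.83487978]
```

View pics/w3.png

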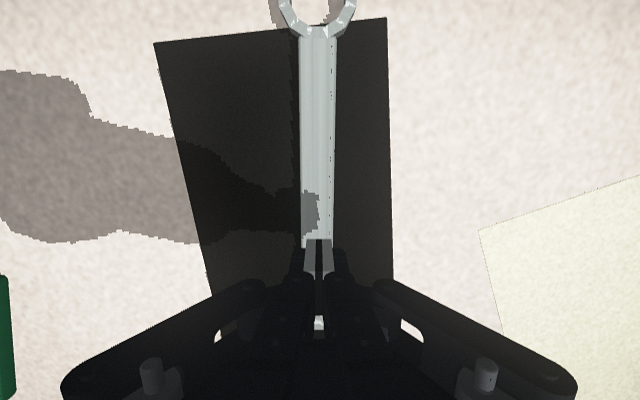

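View pics/s3.png

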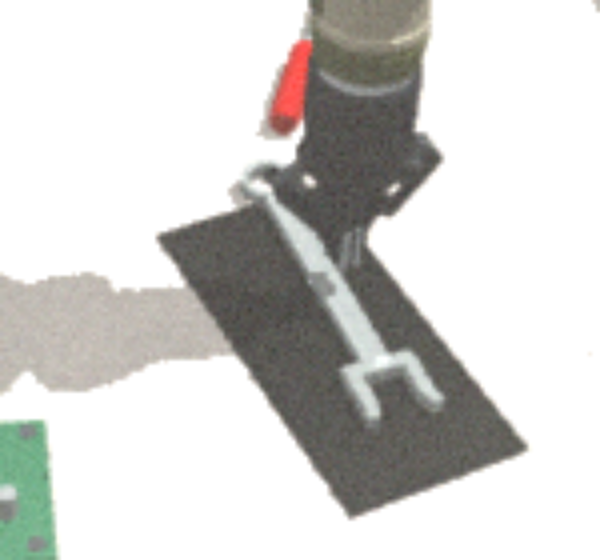

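```bash
python3 - <<'E'
from h import *
p,T,s=tool()
for n in ("scene","wrist"):
    c=cam(n); f=cv2.convertScaleAbs(c["frame"],alpha=1.6)
    for k,col in ((0,(0,0,255)),(-.0187,(0,255,0)),(-.04,(255,0,0))):
        u=proj(c,p+T[:,0]*k)[0]; print(n,k,u); cv2.circle(f,tuple(int(round(v)) for v in u),2 if n=="scene" else 4,col,1)
    u=proj(c,[p[0],p[1],.016])[0]; print("handle below",u);cv2.circle(f,tuple(int(round(v)) for v in u),2 if n=="scene" else 4,(255,0,255),1)
    if n=="scene": f=cv2.resize(f[140:230,310:410],None,fx=6,fy=6,interpolation=cv2.INTER_NEAREST)
    cv2.imwrite(f"pics/{n}4.png",f)
E
```

```text
scene 0 [364.95359426 190.30513721]
scene -0.0187 [365.48758662 185.63570429]
scene -0.04 [366.10922108 180.19989537]
handle below [364.67207902 192.77284169]
wrist 0 [317.23465432 239.63257917]
wrist -0.0187 [317.09580681 252.96047614]
wrist -0.04 [316.89417686 272.3148246 ]
handle below [317.29925865 233.53569318]
```

View pics/scene4.png

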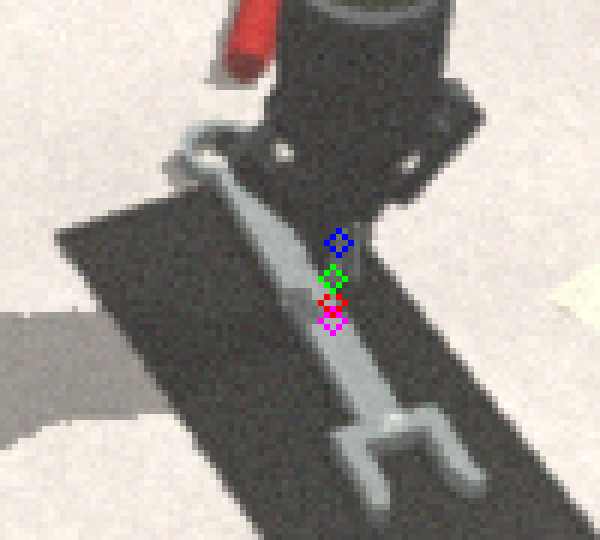

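View pics/wrist4.png

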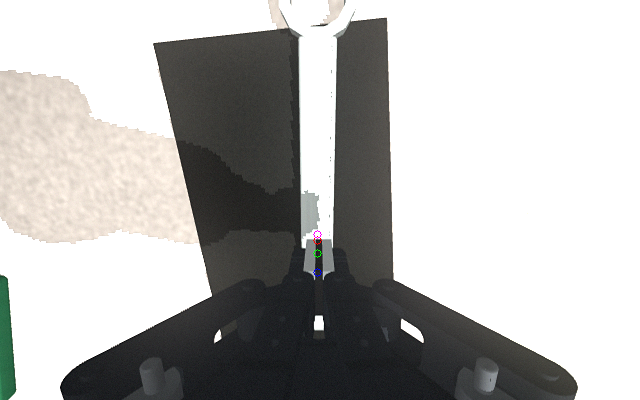

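```bash
python3 - <<'E'
from h import *
p,T,s=tool()
c=cam("wrist")
Rm=cv2.Rodrigues(np.array(c["rvec"],float))[0]; t=np.array(c["tvec"]).ravel()
o=-Rm.T@t; print("cam in tool",T.T@(o-p),"axes in tool\n",T.T@Rm.T)
a=np.radians(-9.9);d=np.array([np.cos(a),np.sin(a),0]);mid=np.array([.5085,.234,.016]);n=np.array([-d[1],d[0],0])
for k in (-.1,-.05,-.02,0,.05): print(k,proj(c,[mid+d*k+n*.011,mid+d*k-n*.011]).round(1).tolist(), (Rm@(mid+d*k)+t)[2])
print("tcp depth",(Rm@p+t)[2])
E
```

```text
cam in tool [-0.16445467  0.00089382 -0.07217191] axes in tool
 [[ 2.85229474e-05 -2.80840044e-01  9.59754588e-01]
 [ 9.99999398e-01 -1.04481198e-03 -3.35448227e-04]
 [ 1.09697039e-03  9.59754019e-01  2.80839846e-01]]
-0.1 [[336.3, 69.0], [297.5, 69.0]] 0.15954209228502025
-0.05 [[335.0, 157.7], [299.3, 157.7]] 0.17356517014575015
-0.02 [[334.2, 204.3], [300.2, 204.3]] 0.1819790168621881
0 [[333.8, 233.1], [300.8, 233.1]] 0.18758824800648005
0.05 [[332.7, 298.0], [302.0, 298.0]] 0.20161132586720992
tcp depth 0.1781051745732975
```

```bash
python3 - <<'E'
import cv2,numpy as np
a=cv2.imread("pics/w2.png")[215:345,270:370];b=cv2.imread("pics/w3.png")[215:345,270:370]
cv2.imwrite("pics/z.png",cv2.convertScaleAbs(cv2.resize(np.hstack([a,b]),None,fx=4,fy=4,interpolation=cv2.INTER_NEAREST),alpha=1.8))
E
```

```text
(no output)
```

View pics/z.png

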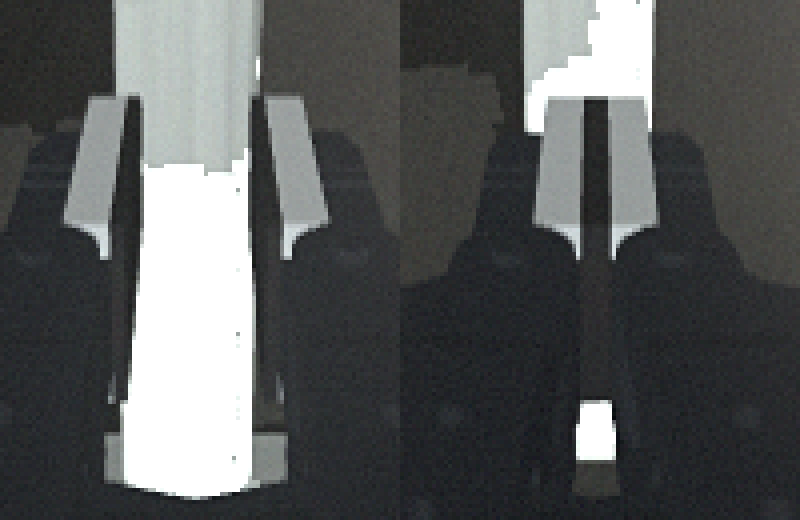

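```bash
python3 - <<'E'
from h import *
p,T,s=tool()
c=cam("wrist"); cs=cam("scene")
for k in (0,-.01,-.015,-.02,-.025,-.03):
    print(k,proj(c,[p+T@[k,y,-.011] for y in(-.002,-.009)]).round(1).tolist(),proj(cs,[p+T@[k,y,.011] for y in(-.008,.008)]).round(1).tolist())
f=cs["frame"][160:210,340:390]; cv2.imwrite("pics/z2.png",cv2.convertScaleAbs(cv2.resize(f,None,fx=12,fy=12,interpolation=cv2.INTER_NEAREST),alpha=2.5))
E
```

```text
0 [[313.9, 223.3], [302.7, 223.3]] [[363.9, 193.5], [369.0, 192.2]]
-0.01 [[313.7, 229.2], [301.7, 229.2]] [[364.2, 191.0], [369.3, 189.7]]
-0.015 [[313.5, 232.5], [301.2, 232.5]] [[364.4, 189.8], [369.5, 188.5]]
-0.02 [[313.4, 235.9], [300.7, 235.9]] [[364.5, 188.5], [369.7, 187.2]]
-0.025 [[313.2, 239.6], [300.2, 239.6]] [[364.7, 187.2], [369.8, 185.9]]
-0.03 [[313.0, 243.5], [299.5, 243.5]] [[364.8, 186.0], [370.0, 184.7]]
```

View pics/z2.png

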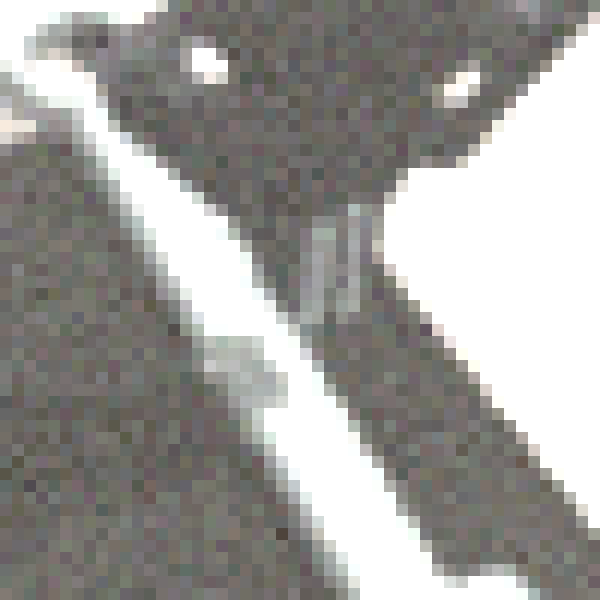

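Both the wrist and the scene view show the finger ends about 24 mm behind the reported TCP. The pads therefore closed just above the handle, with no contact and nothing moved. I'll open, go down by that difference and watch the force.

Request:
send_rows([
  [0,0,0,0,0,0],
  [0,0,0,0,0,0],
  [10,0,0,0,0,0],
  [20,0,0,0,0,0],
  [28,0,0,0,0,0],
  [34,0,0,0,0,0],
  [39,0,0,0,0,0],
  [42,0,0,0,0,0],
  [42,0,0,0,0,0],
  [42,0,0,0,0,0],
], claw=45)

```text
clock: 7.0
tcp_pos: [0.5092, 0.2341, -0.0155]
orientation: [0.705, 0.061, 0.704, -0.061]
wrist_force: [0.9, 0.6, -0.4]
finger_gap: 0.045
```

Request:
send_rows([
  [0,0,0,0,0,0],
  [0,0,0,0,0,0],
  [0,0,0,0,0,0],
  [0,0,0,0,0,0],
  [0,0,0,0,0,0],
  [0,0,0,0,0,0],
  [-2,0,0,0,0,0],
  [-6,0,0,0,0,0],
  [-10,0,0,0,0,0],
  [-10,0,0,0,0,0],
], claw=10, newtons=70)

```text
clock: 8.25
tcp_pos: [0.5093, 0.2341, -0.0055]
orientation: [0.705, 0.061, 0.704, -0.061]
wrist_force: [0.2, -0.1, -2.7]
finger_gap: 0.0194
```

```bash
python3 - <<'E'
from h import *
p,T,s=tool(); print(s["clock"],p,T,s["finger_gap"],s["wrist_force"])
c=cam("wrist"); cv2.imwrite("pics/w5.png",c["frame"])
E
```

```text
8.25 [ 0.50926838  0.23411469 -0.0055221 ] [[ 5.50864250e-04  1.71385506e-01  9.85203890e-01]
 [ 2.70671868e-04  9.85203978e-01 -1.71385673e-01]
 [-9.99999812e-01  3.61077217e-04  4.96324416e-04]] 0.019374731422839922 [ 0.22584309 -0.10150217 -2.71402543]
```

View pics/w5.png

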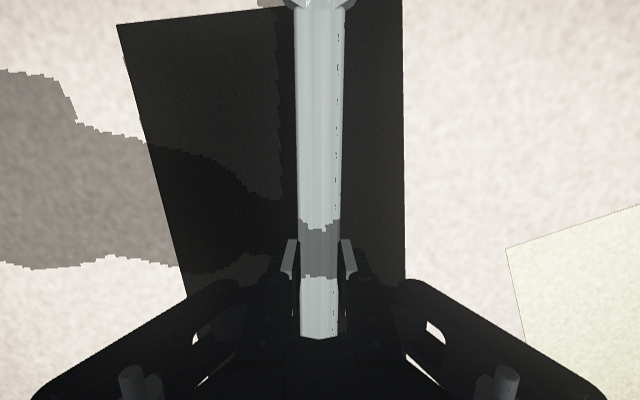

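The force drop of 2.7 N and the stopped gap show the spanner is held, and the picture has the pads at (290,260) and (348,260) against the handle. I'll carry it over the plate and look at the nuts.

Request:
send_rows([
  [-40,0,0,0,0,0],
  [-75,-20,10,8,0,0],
  [-105,-60,20,18,0,0],
  [-105,-100,30,28,0,0],
  [-105,-140,45,38,0,0],
  [-105,-180,60,48,0,0],
  [-105,-220,70,58,0,0],
  [-105,-250,80,68,0,0],
  [-105,-280,88,78,0,0],
  [-105,-300,88,88,0,0],
])

```text
clock: 9.55
tcp_pos: [0.5445, -0.0782, 0.099]
orientation: [0.463, 0.535, 0.463, -0.535]
wrist_force: [-0.5, 0.8, -3.6]
finger_gap: 0.0195
```

Request:
send_rows([
  [0,0,0,10,0,0],
  [0,0,0,12.5,0,0],
  [0,0,0,12.5,0,0],
  [0,0,0,12.5,0,0],
  [0,0,0,12.5,0,0],
  [0,0,0,12.5,0,0],
  [0,0,0,12.5,0,0],
  [0,0,0,12.5,0,0],
  [0,0,0,12.5,0,0],
  [0,0,0,12.5,0,0],
])

```text
clock: 10.8
tcp_pos: [0.5443, -0.0766, 0.0992]
orientation: [0.404, 0.581, 0.404, -0.581]
wrist_force: [0.2, -0.0, -3.8]
finger_gap: 0.0194
```

```bash
python3 - <<'E'
from h import *
p,T,s=tool(); print(s["clock"],p,T[:,2],np.degrees(np.arctan2(T[1,2],T[0,2])),s["finger_gap"],s["wrist_force"],s["joint_pos"])
for n in("wrist","top"):
    c=cam(n); cv2.imwrite(f"pics/{n}6.png",c["frame"])
E
```

```text
10.8 [ 0.54426497 -0.07664511  0.09918874] [-3.48099914e-01 -9.37457437e-01 -6.90118172e-05] -110.37114135455946 0.019405703403810554 [ 0.2440204  -0.04681067 -3.80193408] [-2.86013295e-01  3.21157486e-01 -2.17133428e-01  1.03248173e+00
  6.75298586e-05  1.64032652e+00]
```

View pics/wrist6.png

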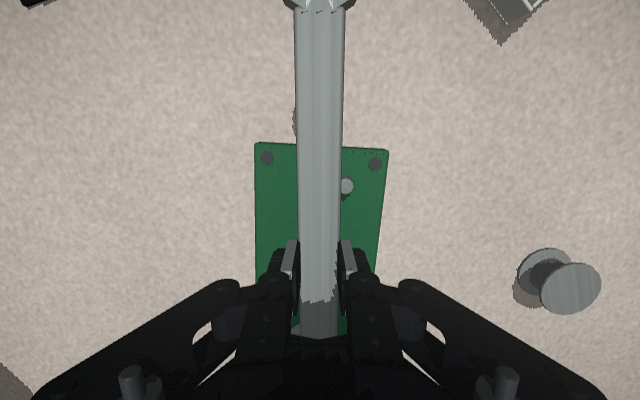

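View pics/top6.png

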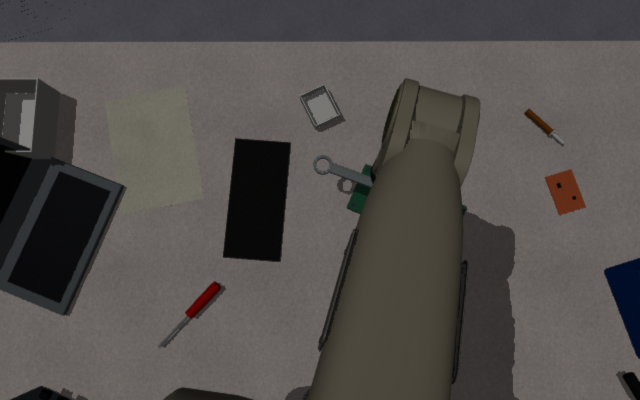

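```bash
python3 - <<'E'
from h import *
p,T,s=tool()
c=cam("wrist"); f=c["frame"]; g=cv2.cvtColor(f,cv2.COLOR_BGR2GRAY)
hsv=cv2.cvtColor(f,cv2.COLOR_BGR2HSV)
cv2.imwrite("pics/z7.png",cv2.convertScaleAbs(cv2.resize(f[130:230,240:400],None,fx=5,fy=5,interpolation=cv2.INTER_NEAREST),alpha=1.3))
for r in (30,60,90,120):
    row=g[r].astype(int); print(r,row[286:302].tolist(),row[334:352].tolist())
zt=p[2]+.0315
print("exp handle edges", [ (proj(c,[p+T@[-.0315,y,-k] for y in(-.011,.011)]).round(1).tolist()) for k in (.05,.08,.1)])
E
```

```text
30 [172, 169, 172, 175, 174, 171, 172, 157, 75, 110, 124, 138, 146, 145, 145, 149] [143, 142, 144, 145, 148, 146, 147, 136, 119, 103, 74, 156, 173, 177, 179, 181, 181, 180]
60 [186, 185, 187, 185, 184, 184, 182, 182, 113, 99, 118, 133, 149, 147, 151, 148] [142, 145, 145, 146, 148, 148, 144, 125, 107, 91, 131, 183, 177, 178, 178, 177, 176, 175]
90 [185, 189, 189, 189, 187, 189, 188, 191, 195, 69, 116, 127, 143, 151, 147, 150] [143, 145, 144, 144, 149, 148, 129, 114, 101, 92, 195, 190, 189, 189, 188, 186, 184, 183]
120 [182, 183, 180, 178, 176, 180, 140, 103, 106, 89, 98, 119, 136, 147, 148, 146] [139, 143, 144, 146, 145, 133, 120, 108, 73, 192, 186, 184, 184, 188, 187, 185, 180, 175]
exp handle edges [[[297.4, 169.0], [343.7, 169.0]], [[296.0, 102.1], [345.4, 102.0]], [[294.9, 52.2], [346.6, 52.2]]]
```

View pics/z7.png

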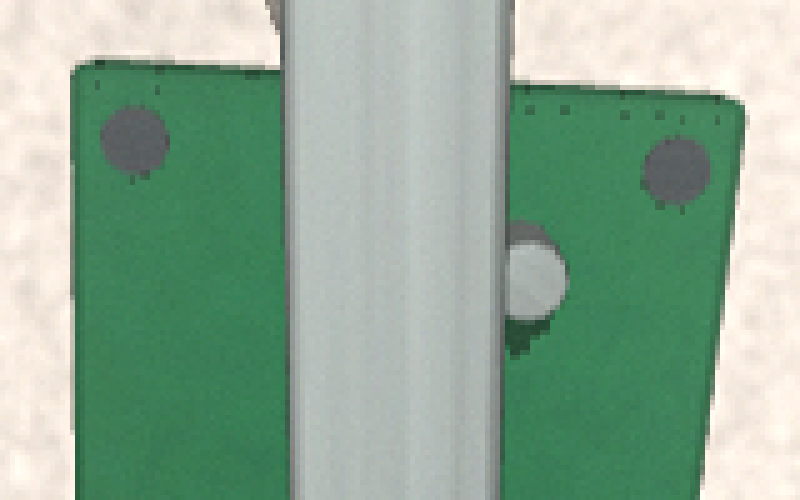

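```bash
python3 - <<'E'
from h import *
p,T,s=tool(); c=cam("wrist")
po=ray(c,[345.8,186.2],.037)[0]; d=ray(c,[[267,158.2],[375.4,164.2]],.015); k=ray(c,[[255,143],[388.8,150.5]],.015)
print("post",po,"top:",.57189,-.06504); print("discs",d,np.linalg.norm(d[0]-d[1])); print("corners",k,np.linalg.norm(k[0]-k[1]), k.mean(0))
for q in (d,k):
    w=q[1]-q[0]; print("plate x yaw",np.degrees(np.arctan2(w[1],w[0])), "-> y yaw", np.degrees(np.arctan2(w[0],-w[1])))
ct=np.array([[.61748,-.05465],[.51042,-.00749]]);print("top corners",ct, ct.mean(0))
for yaw in (66.0,66.5,67.0):
    a=np.radians(yaw); y=np.array([np.cos(a),np.sin(a)]); x=np.array([y[1],-y[0]])
    print(yaw,"stud from wrist post",po[:2]-.021*x-.18*y,"from top post",np.array([.57189,-.06504])-.021*x-.18*y,"from wrist edge",k.mean(0)[:2]-.21*y)
E
```

```text
post [ 0.57147796 -0.06518995  0.037     ] top: 0.57189 -0.06504
discs [[ 0.51501039 -0.02260083  0.015     ]
 [ 0.60277072 -0.06094344  0.015     ]] 0.09577072042738782
corners [[ 0.51047614 -0.00692365  0.015     ]
 [ 0.61727438 -0.05357014  0.015     ]] 0.11654080451120957 [ 0.56387526 -0.0302469   0.015     ]
plate x yaw -23.600582181676877 -> y yaw 66.39941781832312
plate x yaw -23.59436139115632 -> y yaw 66.40563860884367
top corners [[ 0.61748 -0.05465]
 [ 0.51042 -0.00749]] [ 0.56395 -0.03107]
66.0 stud from wrist post [ 0.47908091 -0.22108666] from top post [ 0.47949295 -0.22093671] from wrist edge [ 0.47846056 -0.22209144]
66.5 stud from wrist post [ 0.48044486 -0.22188703] from top post [ 0.48085691 -0.22173708] from wrist edge [ 0.48013796 -0.22282951]
67.0 stud from wrist post [ 0.48181575 -0.22267547] from top post [ 0.48222779 -0.22252552] from wrist edge [ 0.48182172 -0.22355292]
```

Two views agree on the stud at (0.481, -0.222) and the plate's y axis at 66.4 deg, and the 181 mm from stud to post checks. I'll line up 50 mm off and go down to just above the plate.

Request:
send_rows([
  [0,-8,11,0,0,0],
  [20,-8,11,0,0,0],
  [40,-8,11,0,0,0],
  [60,-8,11,0,0,0],
  [80,-8,11,0,0,0],
  [92,-8,11,0,0,0],
  [100,-8,11,0,0,0],
  [102.5,-8,11,0,0,0],
  [102.5,-8,11,0,0,0],
  [102.5,-8,11,0,0,0],
])

```text
clock: 12.25
tcp_pos: [0.5335, -0.0843, -0.0027]
orientation: [0.404, 0.581, 0.403, -0.58]
wrist_force: [0.7, 0.8, -3.5]
finger_gap: 0.02
```

```bash
python3 - <<'E'
from h import *
p,T,s=tool(); print(s["clock"],p,T[:,2],s["wrist_force"])
for n in("scene","wrist"):
    c=cam(n); f=c["frame"]
    if n=="scene": f=cv2.convertScaleAbs(cv2.resize(f[200:290,160:310],None,fx=5,fy=5,interpolation=cv2.INTER_CUBIC),alpha=1.6)
    cv2.imwrite(f"pics/{n}8.png",f)
E
```

```text
12.25 [ 0.53347916 -0.08429664 -0.00272251] [-3.48004783e-01 -9.37492746e-01 -1.48125449e-04] [ 0.72634465  0.82284578 -3.53483158]
```

View pics/scene8.png

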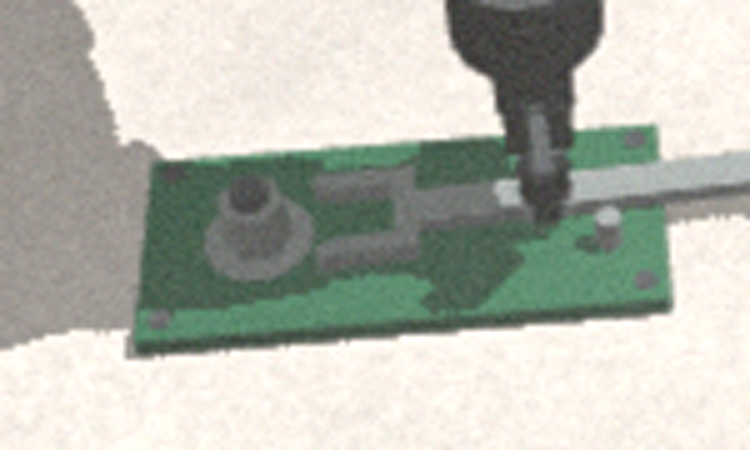

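View pics/wrist8.png

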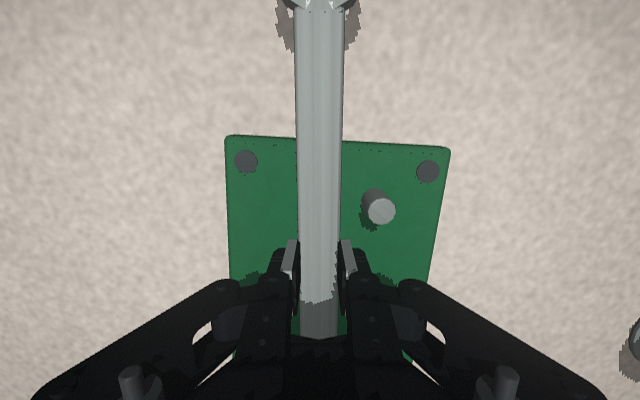

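The scene view shows the jaw prongs at (316,185) and (318,258) level with the plate, the nut centred between them at about (257,228). I'll slide it on.

Request:
send_rows([
  [0,0,7,0,0,0],
  [0,0,13,0,0,0],
  [0,0,18,0,0,0],
  [0,0,23,0,0,0],
  [0,0,28,0,0,0],
  [0,0,33,0,0,0],
  [0,0,38,0,0,0],
  [0,0,43,0,0,0],
  [0,0,47,0,0,0],
  [0,0,49.5,0,0,0],
])

```text
clock: 13.6
tcp_pos: [0.5156, -0.1308, -0.0033]
orientation: [0.404, 0.581, 0.404, -0.581]
wrist_force: [0.1, 0.6, -2.7]
finger_gap: 0.0195
```

```bash
python3 - <<'E'
from h import *
p,T,s=tool(); print(s["clock"],p,T[:,2],s["wrist_force"],T.T@s["wrist_force"],s["ft_torque"])
for n in("scene","wrist"):
    c=cam(n); f=c["frame"]
    if n=="scene": f=cv2.convertScaleAbs(cv2.resize(f[200:290,160:310],None,fx=5,fy=5,interpolation=cv2.INTER_CUBIC),alpha=1.6)
    cv2.imwrite(f"pics/{n}9.png",f)
E
```

```text
13.6 [ 0.51560995 -0.13080801 -0.00332031] [-3.48239438e-01 -9.37405612e-01 -1.06504823e-04] [ 0.13548595  0.55851511 -2.6781342 ] [ 2.67819549 -0.06747082 -0.57045151] [ 0.01220174  0.05145371 -0.06753192]
```

View pics/scene9.png

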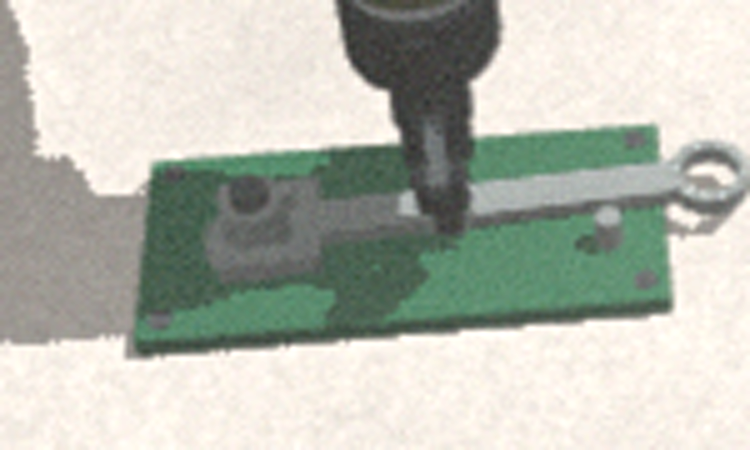

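The jaw is around the nut and the handle passes on the near side of the post at (607,225), with no side force. I'll release it (1 mm drop), lift and hover over the nuts.

Request:
send_rows([
  [0.8,0,0,0,0,0],
  [0.8,0,0,0,0,0],
  [0.8,0,0,0,0,0],
  [0,0,0,0,0,0],
  [-20,0,0,0,0,0],
  [-60,0,0,0,0,0],
  [-115,0,0,0,0,0],
  [-120,0,50,0,0,0],
  [-120,0,97,0,0,0],
  [-120,0,97,0,0,0],
], claw=60)

```text
clock: 14.95
tcp_pos: [0.4814, -0.2241, 0.1171]
orientation: [0.403, 0.581, 0.402, -0.581]
wrist_force: [-0.5, 0.2, 0.2]
finger_gap: 0.06
```

```bash
python3 - <<'E'
from h import *
p,T,s=tool(); print(s["clock"],p,T[:,2],s["wrist_force"],s["finger_gap"],s["qvel"].round(3))
for n in("scene","wrist"):
    c=cam(n); f=c["frame"]
    if n=="scene": f=cv2.convertScaleAbs(cv2.resize(f[200:290,160:310],None,fx=5,fy=5,interpolation=cv2.INTER_CUBIC),alpha=1.6)
    else: np.savez("w10.npz",f=f,mtx=c["mtx"],rvec=c["rvec"],tvec=c["tvec"],p=p,T=T); print(proj(c,[[.481,-.2217,z] for z in(.055,.0465,.033,.015)]))
    cv2.imwrite(f"pics/{n}10.png",f)
E
```

```text
14.95 [ 0.48137023 -0.22412946  0.1170685 ] [-3.52121409e-01 -9.35954128e-01  6.20109458e-04] [-0.49514367  0.17645313  0.15639916] 0.059979707376273235 [ 0.049  0.002 -0.015  0.011  0.027  0.028]
[[318.72818115 209.05967544]
 [318.71347629 206.12834324]
 [318.692031   201.85334261]
 [318.66657473 196.77877533]]
```

View pics/scene10.png

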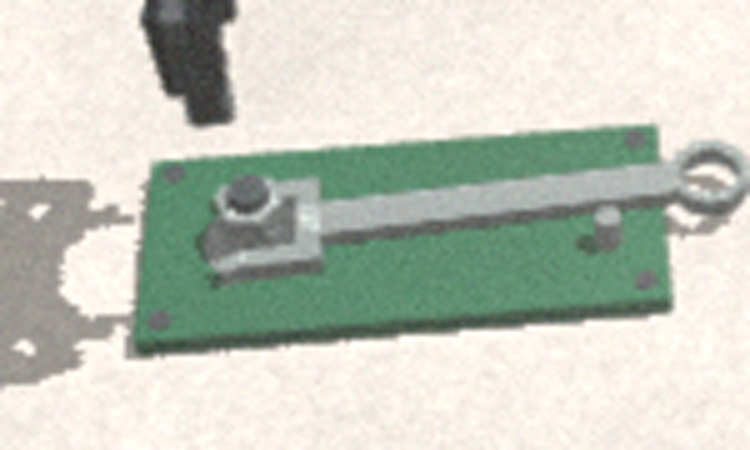

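View pics/wrist10.png

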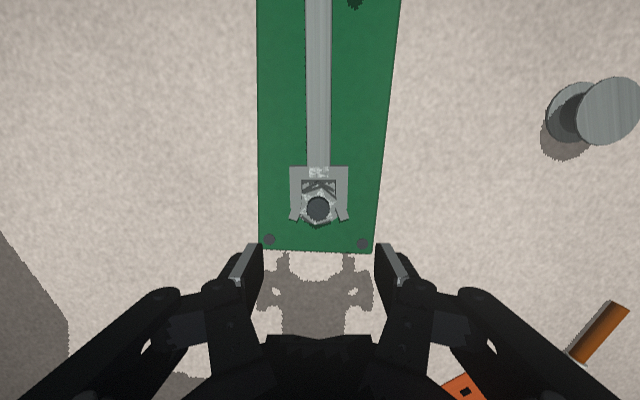

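```bash
python3 - <<'E'
import cv2
f=cv2.imread("pics/wrist10.png")[155:240,270:370]
cv2.imwrite("pics/z10.png",cv2.resize(cv2.convertScaleAbs(f,alpha=1.3),None,fx=7,fy=7,interpolation=cv2.INTER_CUBIC))
E
```

```text
(no output)
```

View pics/z10.png

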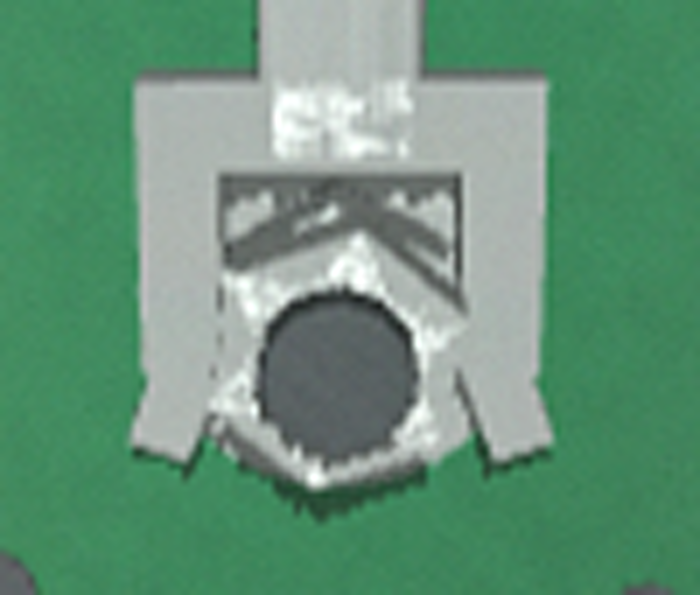

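The wrist zoom shows the jaw home, with the throat flush at row 170 and the prongs past the stud. The jam nut's corner axis, (360,232) to (318,485), is turned about 7° clockwise from the handle. I'll turn the tool 7°, go down to jam-nut height and close.

Request:
send_rows([
  [30,0,0,7,0,0],
  [60,0,0,7,0,0],
  [85,0,0,7,0,0],
  [98,0,0,7,0,0],
  [104,0,0,7,0,0],
  [105,0,0,7,0,0],
  [105,0,0,7,0,0],
  [105,0,0,7,0,0],
  [105,0,0,7,0,0],
  [105,0,0,7,0,0],
])

```text
clock: 16.3
tcp_pos: [0.482, -0.2216, 0.0119]
orientation: [0.368, 0.604, 0.367, -0.604]
wrist_force: [0.8, -0.8, -0.3]
finger_gap: 0.0599
```

Request:
send_rows([
  [0,0,0,0,0,0],
  [0,0,0,0,0,0],
  [0,0,0,0,0,0],
  [0,0,0,0,0,0],
  [0,0,0,0,0,0],
  [0,0,0,0,0,0],
  [0,0,0,0,0,0],
  [0,0,0,0,0,0],
  [0,0,0,0,0,0],
  [0,0,0,0,0,0],
], claw=18, newtons=80)

```text
clock: 17.55
tcp_pos: [0.4816, -0.2213, 0.0122]
orientation: [-0.367, -0.604, -0.368, 0.604]
wrist_force: [-1.7, 0.9, 5.1]
finger_gap: 0.0281
```

```bash
python3 - <<'E'
from h import *
p,T,s=tool(); print(s["clock"],p,T[:,2],s["wrist_force"],s["ft_torque"],s["finger_gap"],s["joint_pos"])
for n in("scene","wrist"):
    c=cam(n); f=c["frame"]
    if n=="scene": f=cv2.convertScaleAbs(cv2.resize(f[190:280,150:300],None,fx=5,fy=5,interpolation=cv2.INTER_CUBIC),alpha=1.6)
    cv2.imwrite(f"pics/{n}11.png",f)
E
```

```text
17.55 [ 0.4815944 -0.2213378  0.0121935] [-4.59660473e-01 -8.88094727e-01  7.43131825e-05] [-1.66505176  0.9094985   5.09677293] [0.18270846 0.48001521 0.04562975] 0.028051927225378574 [-5.82248220e-01  3.71061654e-01 -3.84786368e-01  8.15337594e-01
 -1.15604503e-04  1.46616100e+00]
```

View pics/scene11.png

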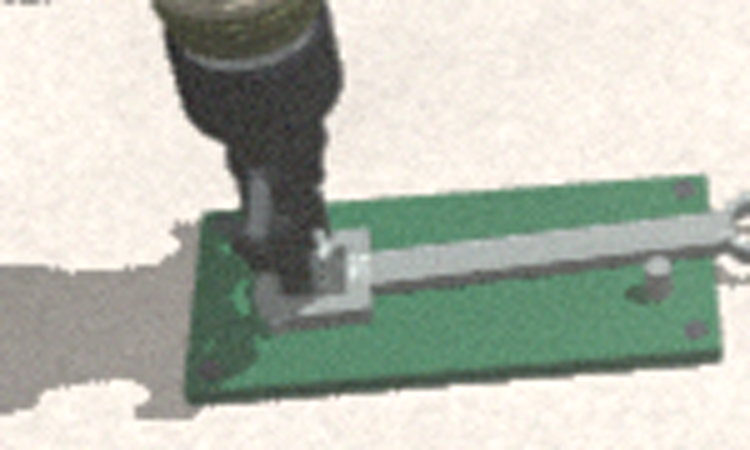

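View pics/wrist11.png

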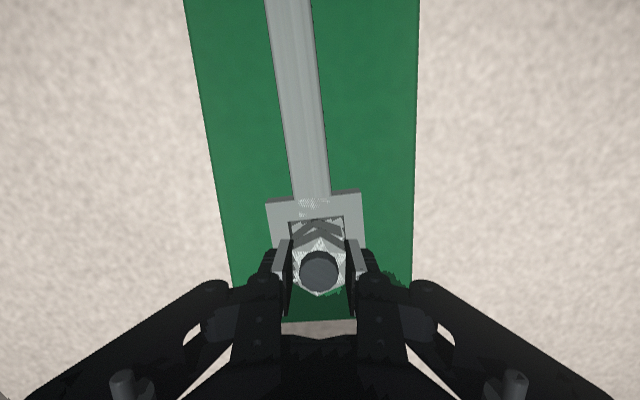

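Gap 28 mm (same about 2 mm under-reading as on the handle) and the picture shows the pads at (283,258) and (355,258) flat against the jam nut. Now I turn clockwise.

Request:
send_rows([
  [0,0,0,6,0,0],
  [0,0,0,12,0,0],
  [0,0,0,18,0,0],
  [0,0,0,24,0,0],
  [0,0,0,30,0,0],
  [0,0,0,36,0,0],
  [0,0,0,42,0,0],
  [0,0,0,48,0,0],
  [0,0,0,52,0,0],
  [0,0,0,54,0,0],
])

```text
clock: 18.9
tcp_pos: [0.4825, -0.2226, 0.0122]
orientation: [0.054, 0.705, 0.052, -0.705]
wrist_force: [-1.0, -2.3, 2.7]
finger_gap: 0.0276
```

```bash
python3 - <<'E'
from h import *
p,T,s=tool(); print(s["clock"],p,np.degrees(np.arctan2(T[1,2],T[0,2])),s["wrist_force"],s["ft_torque"],s["finger_gap"],s["joint_pos"][5])
for n in("scene","wrist"):
    c=cam(n); f=c["frame"]
    if n=="scene": f=cv2.convertScaleAbs(cv2.resize(f[190:280,150:300],None,fx=5,fy=5,interpolation=cv2.INTER_CUBIC),alpha=1.6)
    cv2.imwrite(f"pics/{n}12.png",f)
E
```

```text
18.9 [ 0.48254045 -0.2226187   0.01224149] -171.43026937133197 [-0.98506441 -2.33784003  2.7426718 ] [-0.6744401   0.11429469  0.29411333] 0.02755124736572268 2.4093688690475217
```

View pics/scene12.png

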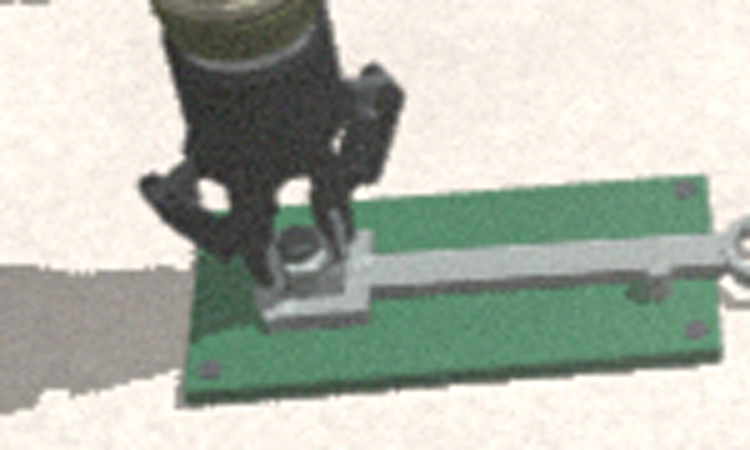

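View pics/wrist12.png

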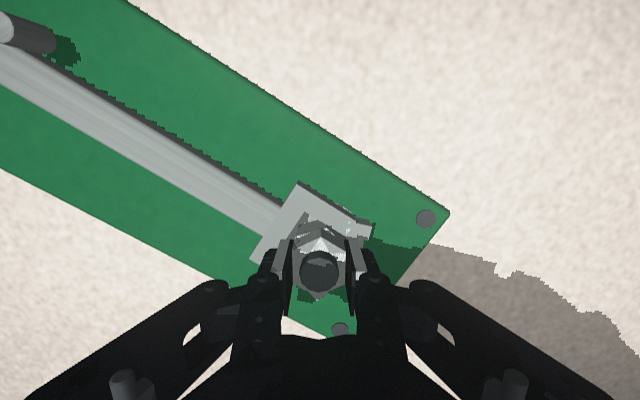

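The handle now rests against the post and the torque is the 0.3 N m thread friction, so the stop is not reached yet. I'll continue.

Request:
send_rows([
  [0,0,0,2,0,0],
  [0,0,0,4,0,0],
  [0,0,0,6,0,0],
  [0,0,0,7,0,0],
  [0,0,0,8,0,0],
  [0,0,0,8,0,0],
  [0,0,0,8,0,0],
  [0,0,0,8,0,0],
  [0,0,0,8,0,0],
  [0,0,0,8,0,0],
])

```text
clock: 20.25
tcp_pos: [0.4826, -0.2228, 0.0122]
orientation: [0.004, 0.707, 0.003, -0.707]
wrist_force: [-1.1, -5.1, 4.5]
finger_gap: 0.0274
```

```bash
python3 - <<'E'
from h import *
p,T,s=tool(); print(s["clock"],p,np.degrees(np.arctan2(T[1,2],T[0,2])),s["wrist_force"],s["ft_torque"],s["finger_gap"],s["joint_pos"][5],s["tau"][5])
E
```

```text
20.25 [ 0.48257021 -0.22280984  0.0122063 ] -179.45106226890172 [-1.07858506 -5.10484038  4.52845544] [-1.21961616  0.13603464  0.20387824] 0.02735394593688691 2.5491782843438715 0.19648654852062464
```

Request:
send_rows([
  [0,0,0,1,0,0],
  [0,0,0,2,0,0],
  [0,0,0,3,0,0],
  [0,0,0,4,0,0],
  [0,0,0,5,0,0],
  [0,0,0,6,0,0],
  [0,0,0,6,0,0],
  [0,0,0,6,0,0],
  [0,0,0,6,0,0],
  [0,0,0,6,0,0],
])

```text
clock: 21.5
tcp_pos: [0.4826, -0.223, 0.0123]
orientation: [-0.033, 0.707, -0.035, -0.706]
wrist_force: [-0.6, -6.2, 2.4]
finger_gap: 0.0279
```

```bash
python3 - <<'E'
from h import *
p,T,s=tool(); print(s["clock"],p,np.degrees(np.arctan2(T[1,2],T[0,2])),s["wrist_force"],s["ft_torque"],s["finger_gap"],s["joint_pos"][5],s["tau"][5])
c=cam("wrist"); f=c["frame"]; cv2.imwrite("pics/z13.png",cv2.resize(cv2.convertScaleAbs(f[170:330,220:420],alpha=1.4),None,fx=4,fy=3.7,interpolation=cv2.INTER_CUBIC)); cv2.imwrite("pics/w13.png",f)
E
```

```text
21.5 [ 0.48259347 -0.22299366  0.01225167] 174.5447436999241 [-0.64991544 -6.2137016   2.43074107] [-1.28366219  0.07743341  0.1569317 ] 0.02786756674058655 2.653870533414115 0.19621959887444973
```

View pics/z13.png

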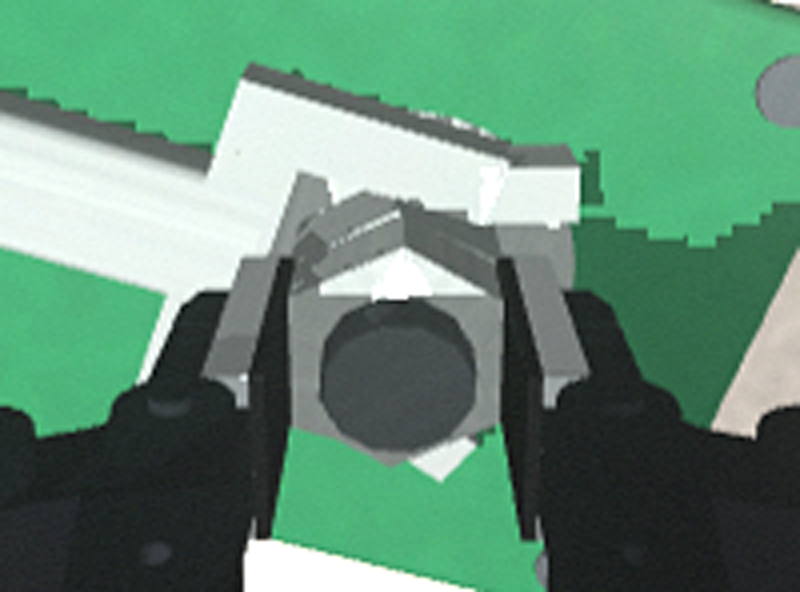

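Request:
send_rows([
  [0,0,0,1,0,0],
  [0,0,0,2,0,0],
  [0,0,0,3,0,0],
  [0,0,0,3,0,0],
  [0,0,0,3,0,0],
  [0,0,0,4,0,0],
  [0,0,0,4,0,0],
  [0,0,0,4,0,0],
  [0,0,0,4,0,0],
  [0,0,0,4,0,0],
])

```text
clock: 22.8
tcp_pos: [0.4825, -0.2231, 0.0122]
orientation: [-0.057, 0.705, -0.059, -0.704]
wrist_force: [-0.4, -6.1, 3.9]
finger_gap: 0.0273
```

```bash
python3 - <<'E'
from h import *
p,T,s=tool(); print(s["clock"],p,np.degrees(np.arctan2(T[1,2],T[0,2])),s["wrist_force"],s["ft_torque"],s["finger_gap"],s["joint_pos"][5],s["tau"][5])
c=cam("wrist"); f=c["frame"]; cv2.imwrite("pics/z14.png",cv2.resize(cv2.convertScaleAbs(f[170:330,220:420],alpha=1.4),None,fx=4,fy=3.7,interpolation=cv2.INTER_CUBIC)); cv2.imwrite("pics/w14.png",f)
E
```

```text
22.8 [ 0.48252869 -0.22309459  0.01221786] 170.5842241302734 [-0.37146259 -6.12406701  3.86895297] [-1.43606027  0.16593884  0.5018963 ] 0.027285339737184094 2.7230045288555074 0.5268530733883381
```

View pics/z14.png

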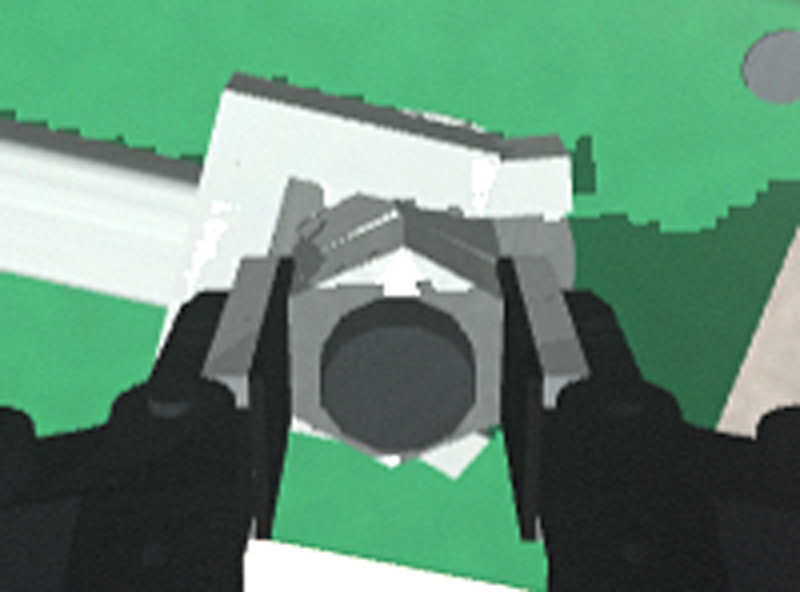

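View pics/w14.png

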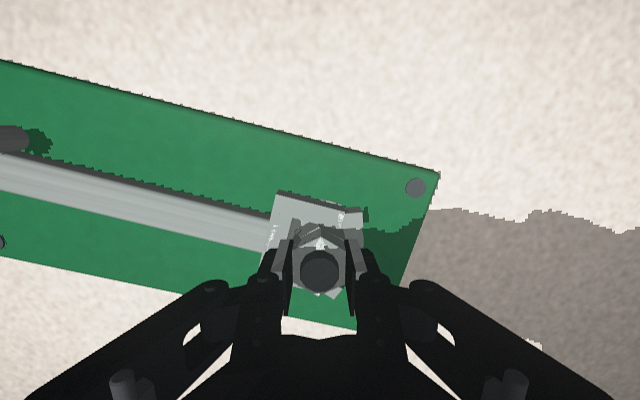

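Request:
send_rows([
  [0,0,0,1,0,0],
  [0,0,0,2,0,0],
  [0,0,0,3,0,0],
  [0,0,0,4,0,0],
  [0,0,0,4,0,0],
  [0,0,0,4,0,0],
  [0,0,0,4,0,0],
  [0,0,0,4,0,0],
  [0,0,0,4,0,0],
  [0,0,0,4,0,0],
])

```text
clock: 24.1
tcp_pos: [0.4825, -0.2232, 0.0122]
orientation: [-0.081, 0.703, -0.083, -0.702]
wrist_force: [-1.1, -7.7, 2.7]
finger_gap: 0.0275
```

```bash
python3 - <<'E'
from h import *
p,T,s=tool(); print(s["clock"],p,np.degrees(np.arctan2(T[1,2],T[0,2])),s["wrist_force"],s["ft_torque"],s["finger_gap"],s["joint_pos"][5],s["tau"][5])
c=cam("wrist"); f=c["frame"]; cv2.imwrite("pics/w15.png",f)
# plate yaw & handle yaw from wrist, rays
g=cv2.cvtColor(f,cv2.COLOR_BGR2GRAY)
cv2.imwrite("pics/z15.png",cv2.resize(cv2.convertScaleAbs(f[60:330,0:420],alpha=1.4),None,fx=1.9,fy=1.9,interpolation=cv2.INTER_CUBIC))
E
```

```text
24.1 [ 0.4824902  -0.22322017  0.01222579] 166.62267900769834 [-1.14874515 -7.74745238  2.74595167] [-1.53720327  0.2087016   0.83021741] 0.027545594267097892 2.7921368354477507 0.8551295846700668
```

View pics/z15.png

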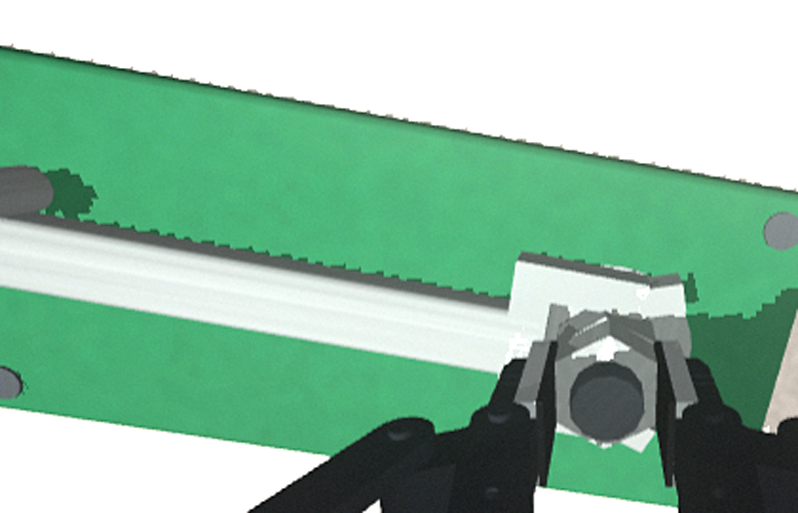

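Torque is now 0.83 N m and still rising against a nut that does not turn, well above the 0.3 N m friction, so the jam nut is hard on its stop. The picture shows the spanner still on the lower nut and the handle against the post at (50,190). I'll release, lift and turn back over the handle.

Request:
send_rows([
  [0,0,0,0,0,0],
  [0,0,0,0,0,0],
  [0,0,0,0,0,0],
  [-15,0,0,0,0,0],
  [-45,0,0,-8,0,0],
  [-80,0,0,-18,0,0],
  [-80,-30,-6,-28,0,0],
  [-80,-60,-12,-38,0,0],
  [-80,-96,-18,-48,0,0],
  [-80,-96,-18,-58,0,0],
], claw=60)

```text
clock: 25.4
tcp_pos: [0.5225, -0.1301, 0.0928]
orientation: [0.271, 0.653, 0.271, -0.653]
wrist_force: [-0.5, -1.0, -0.5]
finger_gap: 0.0601
```

Request:
send_rows([
  [0,0,0,-10,0,0],
  [0,0,0,-20,0,0],
  [0,0,0,-21,0,0],
  [0,0,0,-21,0,0],
  [0,0,0,-21,0,0],
  [0,0,0,-21,0,0],
  [0,0,0,-21,0,0],
  [0,0,0,-21,0,0],
  [0,0,0,-21,0,0],
  [0,0,0,-21,0,0],
])

```text
clock: 26.65
tcp_pos: [0.5216, -0.1323, 0.0917]
orientation: [0.383, 0.594, 0.383, -0.594]
wrist_force: [0.3, -0.3, 0.8]
finger_gap: 0.0601
```

```bash
python3 - <<'E'
from h import *
p,T,s=tool(); print(s["clock"],p,np.degrees(np.arctan2(T[1,2],T[0,2])),s["wrist_force"],s["finger_gap"])
c=cam("wrist"); f=c["frame"]; cv2.imwrite("pics/w16.png",f)
c2=cam("scene"); cv2.imwrite("pics/s16.png",cv2.convertScaleAbs(cv2.resize(c2["frame"][200:290,160:310],None,fx=5,fy=5,interpolation=cv2.INTER_CUBIC),alpha=1.6))
g=cv2.cvtColor(f,cv2.COLOR_BGR2GRAY).astype(int)
for r in (100,140,180,220):print(r,[int(v) for v in f[r,280:360,1]])
E
```

```text
26.65 [ 0.52164054 -0.13227416  0.09167227] -114.37360781736619 [ 0.31911199 -0.34628199  0.84560838] 0.060126464131067266
100 [113, 116, 114, 115, 115, 116, 116, 114, 112, 112, 111, 114, 113, 114, 112, 117, 115, 117, 115, 116, 116, 113, 116, 113, 113, 62, 138, 160, 166, 165, 166, 170, 168, 167, 163, 162, 161, 164, 162, 164, 164, 170, 171, 166, 167, 162, 159, 155, 157, 157, 162, 158, 125, 73, 118, 116, 115, 106, 118, 153, 168, 170, 173, 172, 171, 167, 164, 161, 145, 106, 108, 114, 115, 116, 118, 117, 119, 119, 117, 118]
140 [113, 110, 110, 111, 109, 116, 112, 114, 112, 111, 114, 113, 113, 112, 110, 111, 108, 111, 108, 109, 110, 108, 113, 113, 110, 109, 119, 151, 165, 163, 165, 164, 164, 162, 163, 159, 156, 160, 158, 162, 165, 168, 166, 164, 163, 157, 154, 151, 156, 156, 161, 133, 109, 96, 113, 113, 116, 114, 113, 111, 113, 113, 114, 114, 112, 111, 113, 114, 113, 114, 113, 115, 115, 114, 114, 114, 113, 113, 113, 113]
180 [110, 109, 108, 109, 109, 109, 108, 108, 108, 109, 109, 111, 111, 111, 109, 112, 109, 113, 111, 112, 111, 111, 110, 111, 112, 110, 88, 140, 165, 162, 164, 159, 160, 158, 161, 161, 158, 162, 158, 157, 156, 164, 164, 163, 161, 158, 150, 149, 157, 152, 150, 118, 81, 115, 112, 109, 110, 111, 113, 112, 112, 109, 112, 110, 109, 110, 112, 108, 113, 113, 116, 115, 113, 117, 113, 112, 111, 114, 115, 114]
220 [113, 111, 110, 112, 110, 112, 112, 109, 108, 107, 108, 110, 111, 111, 108, 112, 110, 110, 112, 111, 112, 111, 112, 110, 109, 111, 94, 132, 155, 162, 159, 159, 156, 156, 157, 158, 158, 157, 153, 153, 153, 162, 159, 156, 160, 154, 147, 149, 153, 153, 128, 98, 108, 107, 112, 109, 110, 112, 114, 109, 110, 108, 108, 106, 110, 110, 110, 112, 110, 108, 109, 106, 109, 110, 111, 110, 110, 113, 111, 115]
```

View pics/w16.png

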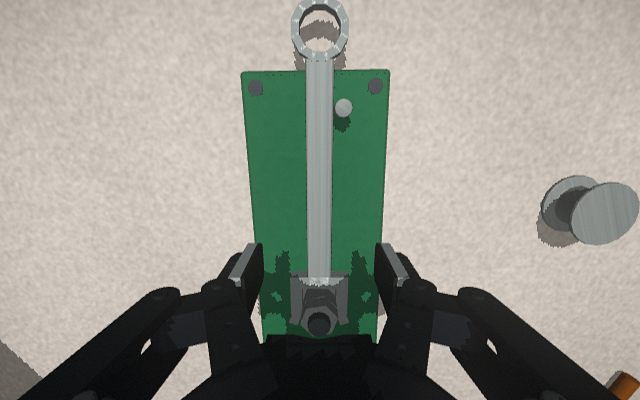

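View pics/s16.png

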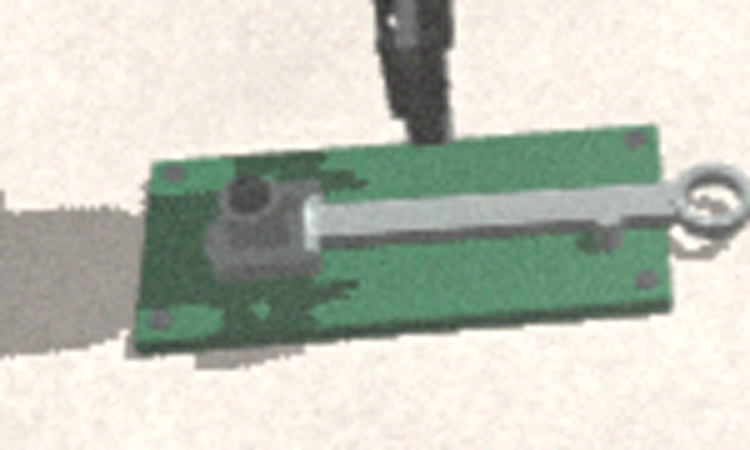

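```bash
python3 - <<'E'
import cv2
f=cv2.imread("pics/w16.png")[265:350,270:370]
cv2.imwrite("pics/z16.png",cv2.resize(cv2.convertScaleAbs(f,alpha=1.8),None,fx=7,fy=7,interpolation=cv2.INTER_CUBIC))
E
```

```text
(no output)
```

View pics/z16.png

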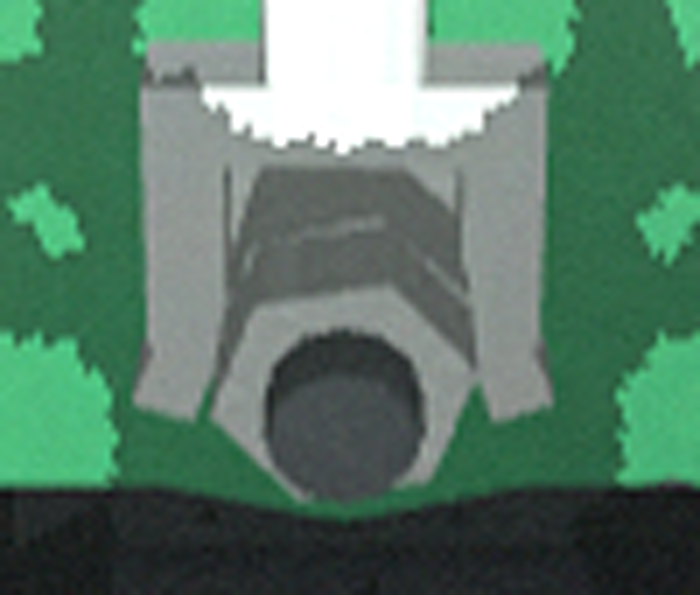

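```bash
python3 - <<'E'
from h import *
c=cam("wrist"); p,T,s=tool()
st=np.array([.481,-.2217])
def hexp(yaw_out,z):
    return [[*(st+.01732*np.array([np.cos(np.radians(yaw_out-60*k)),np.sin(np.radians(yaw_out-60*k))])),z] for k in range(6)]
def crop(u): return ((u-[270,265])*7).round(0).astype(int).tolist()
base=65.6
print("stud top",crop(proj(c,[[*st,.055]])))
for cw in (15,20,25): print("jam top",cw,crop(proj(c,hexp(base-cw,.0465))))
for cw in (0,8,16,24):
    for z in (.033,.027): print("lower",cw,z,crop(proj(c,hexp(base-cw,z))))
E
```

```text
stud top [[348, 441]]
jam top 15 [[384, 280], [481, 364], [443, 474], [313, 503], [216, 424], [250, 311]]
jam top 20 [[396, 283], [483, 374], [435, 481], [302, 500], [213, 414], [258, 304]]
jam top 25 [[407, 287], [485, 384], [425, 487], [291, 497], [211, 404], [268, 298]]
lower 0 0.033 [[347, 211], [461, 268], [459, 379], [347, 433], [235, 379], [233, 268]]
lower 0 0.027 [[347, 184], [459, 241], [457, 350], [347, 403], [238, 350], [236, 241]]
lower 8 0.033 [[366, 212], [469, 282], [449, 392], [329, 432], [227, 366], [244, 255]]
lower 8 0.027 [[365, 186], [466, 254], [446, 362], [330, 402], [230, 336], [246, 228]]
lower 16 0.033 [[384, 216], [474, 297], [437, 403], [312, 429], [221, 351], [256, 243]]
lower 16 0.027 [[383, 189], [471, 269], [435, 373], [313, 399], [224, 322], [257, 216]]
lower 24 0.033 [[401, 221], [477, 313], [423, 413], [295, 424], [218, 336], [270, 233]]
lower 24 0.027 [[400, 194], [474, 284], [421, 383], [296, 394], [221, 307], [271, 206]]
```

The jam nut corners at (390,285) and (475,375) fit about 79° clockwise from the handle. The edge below fits the lower nut about 16–19° into its play, so the relative angle is near the 63° stop and the lower nut is well inside its 30°. The handle is centred under the fingers, so I'll regrip it.

Request:
send_rows([
  [40,0,0,0,0,0],
  [70,0,0,0,0,0],
  [88,0,0,0,0,0],
  [95,0,0,0,0,0],
  [96,0,0,0,0,0],
  [96,0,0,0,0,0],
  [96,0,0,0,0,0],
  [96,0,0,0,0,0],
  [96,0,0,0,0,0],
  [96,0,0,0,0,0],
], claw=42)

```text
clock: 28.05
tcp_pos: [0.5217, -0.1323, -0.0042]
orientation: [0.383, 0.594, 0.383, -0.594]
wrist_force: [0.4, -0.1, 0.2]
finger_gap: 0.0418
```

Request:
send_rows([
  [0,0,0,0,0,0],
  [0,0,0,0,0,0],
  [0,0,0,0,0,0],
  [0,0,0,0,0,0],
  [0,0,0,0,0,0],
  [0,0,0,0,0,0],
  [0,0,0,0,0,0],
  [0,0,0,0,0,0],
  [0,0,0,0,0,0],
  [0,0,0,0,0,0],
], claw=10, newtons=70)

```text
clock: 29.3
tcp_pos: [0.5218, -0.1323, -0.004]
orientation: [0.383, 0.594, 0.383, -0.594]
wrist_force: [-0.8, 0.5, 6.1]
finger_gap: 0.0198
```

Request:
send_rows([
  [-0.5,0,0,0,0,0],
  [-0.8,0,-4,0,0,0],
  [-0.8,0,-9,0,0,0],
  [-0.8,0,-15,0,0,0],
  [-0.8,0,-22,0,0,0],
  [-0.8,0,-30,0,0,0],
  [-0.8,0,-38,0,0,0],
  [-0.8,0,-46,0,0,0],
  [-0.8,0,-54,0,0,0],
  [-0.8,0,-54,0,0,0],
])

```text
clock: 30.55
tcp_pos: [0.5441, -0.0823, -0.0036]
orientation: [0.383, 0.594, 0.384, -0.594]
wrist_force: [0.2, 0.2, -3.6]
finger_gap: 0.0197
```

```bash
python3 - <<'E'
from h import *
p,T,s=tool(); print(s["clock"],p,np.degrees(np.arctan2(T[1,2],T[0,2])),s["wrist_force"],s["finger_gap"],T[:,1],T[:,2])
c2=cam("scene"); cv2.imwrite("pics/s17.png",cv2.convertScaleAbs(cv2.resize(c2["frame"][200:290,160:310],None,fx=5,fy=5,interpolation=cv2.INTER_CUBIC),alpha=1.6))
E
```

```text
30.55 [ 0.54410481 -0.08234346 -0.00363039] -114.30849302231556 [ 0.20313905  0.1850396  -3.60103493] 0.01965223196908814 [ 9.11342266e-01 -4.11649418e-01 -1.74661577e-04] [-4.11649446e-01 -9.11342253e-01 -1.79622003e-04]
```

View pics/s17.png

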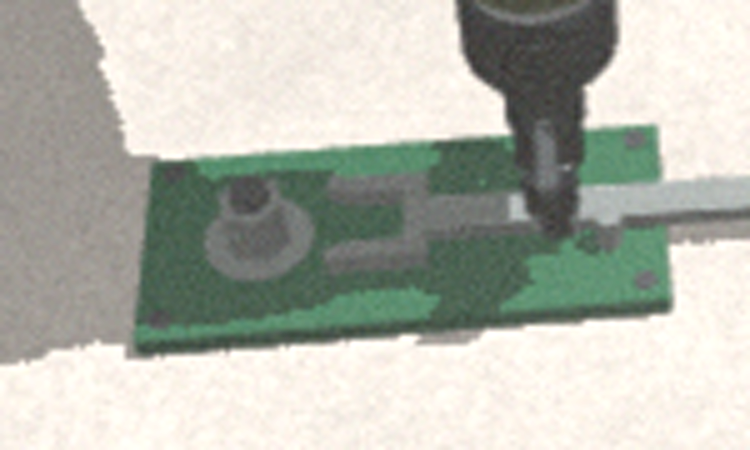

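The jaw is clear of the nut: prong ends at (330,185) and (328,258), and the washer is fully visible. I'll lift and carry the spanner to the mat.

Request:
send_rows([
  [-40,0,0,0,0,0],
  [-80,0,0,0,0,0],
  [-100,-10,-30,-10,0,0],
  [-100,-25,-60,-20,0,0],
  [-100,-40,-90,-30,0,0],
  [-100,-55,-130,-40,0,0],
  [-100,-70,-170,-50,0,0],
  [-100,-90,-210,-60,0,0],
  [-100,-105,-250,-70,0,0],
  [-100,-116,-270,-80,0,0],
])

```text
clock: 31.85
tcp_pos: [0.5497, 0.2125, 0.0964]
orientation: [0.676, 0.207, 0.676, -0.206]
wrist_force: [-0.2, -0.3, -3.1]
finger_gap: 0.0195
```

Request:
send_rows([
  [0,0,0,-10,0,0],
  [0,0,0,-20,0,0],
  [0,0,0,-30,0,0],
  [30,0,0,-30,0,0],
  [60,0,0,-30,0,0],
  [85,0,0,-30,0,0],
  [95,0,0,-30,0,0],
  [100,0,0,-30,0,0],
  [100,0,0,-30,0,0],
  [100,0,0,-30,0,0],
])

```text
clock: 33.1
tcp_pos: [0.5506, 0.2109, -0.0024]
orientation: [0.707, 0.027, 0.706, -0.027]
wrist_force: [0.2, 0.7, -3.0]
finger_gap: 0.0199
```

```bash
python3 - <<'E'
from h import *
p,T,s=tool(); print(s["clock"],p,np.degrees(np.arctan2(T[1,2],T[0,2])),s["wrist_force"],s["finger_gap"])
c2=cam("scene"); cv2.imwrite("pics/s18.png",cv2.convertScaleAbs(cv2.resize(c2["frame"][130:270,290:440],None,fx=4,fy=4,interpolation=cv2.INTER_CUBIC),alpha=1.6))
E
```

```text
33.1 [ 0.55056144  0.21093695 -0.00244823] -4.369073183908983 [ 0.20558563  0.74933872 -3.0109401 ] 0.01988204561281844
```

View pics/s18.png

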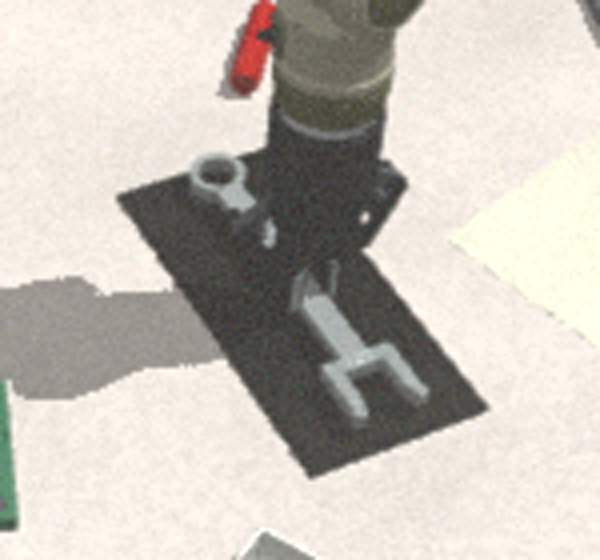

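The picture shows the spanner over the mat, ring at (217,173) and jaw at (370,385), all inside its edges. Final lowering, then release.

Request:
send_rows([
  [4,0,0,0,0,0],
  [7,0,0,0,0,0],
  [9.5,0,0,0,0,0],
  [11,0,0,0,0,0],
  [11.8,0,0,0,0,0],
  [12.3,0,0,0,0,0],
  [12.3,0,0,0,0,0],
  [12.3,0,0,0,0,0],
  [12.3,0,0,0,0,0],
  [12.3,0,0,0,0,0],
])

```text
clock: 34.4
tcp_pos: [0.5495, 0.2107, -0.015]
orientation: [0.707, 0.027, 0.707, -0.027]
wrist_force: [-3.7, -1.2, 4.6]
finger_gap: 0.0194
```

Request:
send_rows([
  [0,0,0,0,0,0],
  [0,0,0,0,0,0],
  [0,0,0,0,0,0],
  [0,0,0,0,0,0],
  [0,0,0,0,0,0],
  [-10,0,0,0,0,0],
  [-30,0,0,0,0,0],
  [-70,0,0,0,0,0],
  [-120,0,0,0,0,0],
  [-150,0,0,0,0,0],
], claw=60)

```text
clock: 35.65
tcp_pos: [0.5508, 0.211, 0.1378]
orientation: [0.708, 0.027, 0.705, -0.027]
wrist_force: [-0.2, 0.3, 0.0]
finger_gap: 0.0597
```

Request:
send_rows([
  [-40,0,-40,0,0,0],
  [-60,20,-80,0,0,0],
  [-60,60,-120,0,0,0],
  [-60,100,-140,0,0,0],
  [-60,140,-150,0,0,0],
  [-60,150,-150,0,0,0],
  [-60,150,-150,0,0,0],
  [-60,150,-150,0,0,0],
  [-60,150,-150,0,0,0],
  [-60,150,-150,0,0,0],
])

```text
clock: 36.9
tcp_pos: [0.4119, 0.371, 0.1943]
orientation: [0.707, 0.027, 0.707, -0.027]
wrist_force: [0.0, 0.2, -0.9]
finger_gap: 0.0599
```

```bash
python3 - <<'E'
from h import *
p,T,s=tool(); print(s["clock"],p,s["wrist_force"],s["finger_gap"])
for n in("scene","top"):
    c=cam(n); cv2.imwrite(f"pics/{n}19.png",c["frame"])
f=cv2.convertScaleAbs(c["frame"][155:260,340:475],alpha=2); cv2.imwrite("pics/z19.png",cv2.resize(f,None,fx=5.5,fy=5.5,interpolation=cv2.INTER_CUBIC))
E
```

```text
36.9 [0.41188267 0.37095316 0.19431512] [ 0.00983384  0.19967271 -0.86495547] 0.0599187619002259
```

View pics/top19.png

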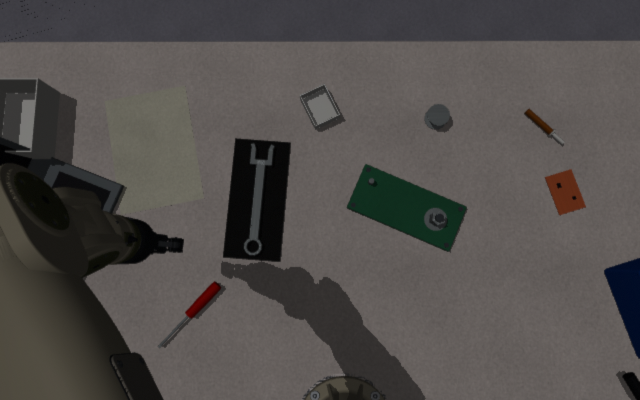

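View pics/scene19.png

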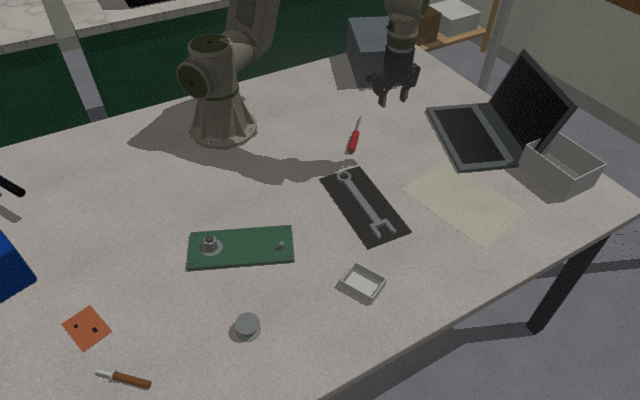

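View pics/z19.png

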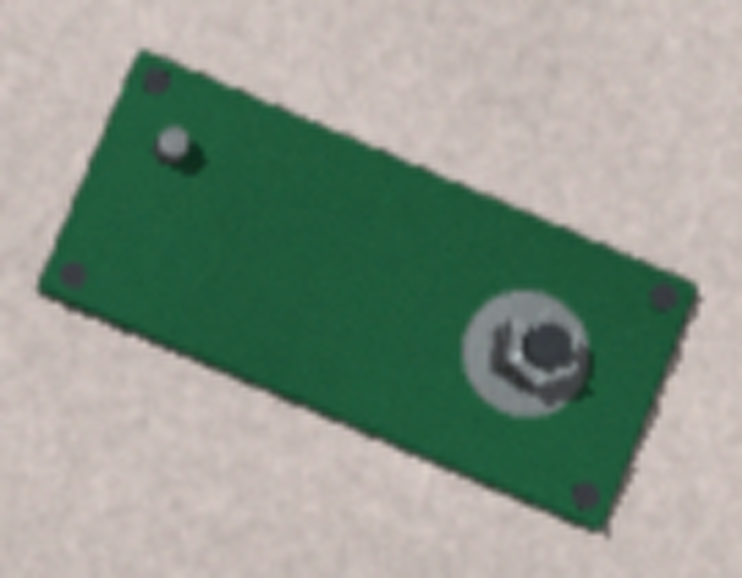

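The last views show the spanner flat on the mat from (252,246) to (262,150), with the spool (438,117), tray (322,108) and screwdrivers where they started. The arm is clear.

```bash
python3 -c "
from h import *
print(get_state()['qvel'].round(4)); print(job.hand_in())"
```

```text
[ 0.0054  0.0047  0.0024 -0.0012  0.0012 -0.0013]
the job is handed in; nothing more can be done
None
```

I did every step and handed the job in at about 37 s of the 67 s. No verdict is reported. I slid the spanner onto the lower nut beside the post and let go. I then turned the jam nut clockwise to its stop, took the spanner off and laid it flat on the mat.

**Last checks**
- **Jam nut:** the turning torque rose to 0.83 N m against about 0.3 N m of friction, so I take it to be hard on the stop. The wrist picture put it roughly 60–63° past the lower nut. The limit is 59° and the stop is 63°, so the picture alone would not settle it. I did not measure the angle again after the spanner came off.
- **Lower nut:** it took up more play in the jaw than I worked out beforehand, about 16–19° against about 7°. In all I estimate it turned 17–25°, inside the 30° limit, but this comes from one oblique view.
- **Spanner and other things:** the final top and scene views show the whole spanner on the mat. The spool, tray and screwdrivers are where they started, and the arm is clear of everything.

**Disagreements**
- **Missed grasp:** the finger ends sit about 24 mm behind the reported tool point, so my first grasp closed on air above the handle. Nothing moved, and I corrected for it from then on.
- **Gripper opening:** it reads about 2–2.5 mm low when holding something.

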